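Make up the table caddy and the baking caddy

ROBOT

A 6-joint arm with a two-finger parallel gripper is mounted at the origin on a cart in front of the work surface, level with it; the furniture and walls round the work are solid. World frame = base frame: x ahead of the robot, y to its left, z up, the work surface at z = 0. Lengths are in m, angles in rad, forces in N, time in s.
With the tool pointing down it reaches from about 0.35 to 0.775 m from the base axis. Payload 5.5 kg.
Tool frame: the origin (TCP) lies midway between the tips of the shut fingers; the grasp point (between the pads) lies 19 mm behind it (env.hold_point_z is the distance from the TCP to the grasp point, in m); z points along the fingers, y is the line along which they close (so a half turn about z gives the same grasp; the last joint's range is limited). The gripper opens to 85 mm and grips with 20 to 120 N. Pads are 22 mm wide; open, the fingers measure 114 mm over their backs; the gripper's body (76 mm by 85 mm) begins 54 mm behind the grasp point. The pads swing forward as they close: fully open they stand 13 mm farther back than shut.
Start: joints at [1.104, 0.313, 0.046, 1.304, 0, 1.431], TCP at [0.185, 0.545, 0.201] pointing down, gripper open.
Joint ranges: [-2.76, 2.76], [-0.86, 1.69], [-1.03, 1.26], [-2.2, 2.34], [-1.47, 1.5], [-3.14, 3.14]. Speed limits (rad/s): [2.57, 2.57, 3.14, 3.14, 3.14, 3.14].

INTERFACE

Orientations are given as a unit quaternion [w, x, y, z].
In Python, from workcell import env, read_camera gives the robot as it stands. The module is installed in compiled form; this text tells all that it offers.
- The arm moves only by the tool carry_out, never from a script. Its argument "moves" is a list of rows, each an object of numbers: "tx", "ty", "tz": the shift along the world's x, y, z in cm; "wx", "wy", "wz": the turn, a rotation vector about the world's x, y, z in rad; "claw": the closure, from -1 (fully open) to 1 (shut). A call has 1 to 8 rows; each row shifts and turns the commanded pose from where the row before left it; what a row does not reach is not made up. A row lasts 1/8 s, in which the tool goes at most 62.5 mm and 10.7 degrees, less where a joint would pass 70% of its speed; a pose out of reach is approached as far as the arm can. A call is refused whole if a number of a shift passes 6.25 or a number of a turn 0.188, either way. A call with a gripper value outside its range is refused whole. The fingers move at their own pace and stop on an object; "newtons" is the grip in N (left out, the last holds). Time passes only in rows, so rows that do not move let the fingers close. It gives the time, the measured TCP pose, the force, the opening and the grip force at its end, in the units of the state.
- env.get_state(): the state, without advancing time (a new reading comes with each control period).
- read_camera(name): name is "scene" or "top" or "wrist"; returns a dict with "image" (384x512x3 uint8, blue, green, red), "z_map" (384x512 float32, m along the optical axis (not along the pixel's ray), 0 where there is no reading), "fx", "fy", "cx", "cy" (pixels), "k1" (the pictures are not rectified: a ray, as slopes to the right and down, at radius r is drawn at 1 + k1 r^2 times it, then the intrinsics apply), "camera_from_world" (4x4, takes a point from world to camera coordinates); the wrist camera has in their place "hand_eye" (4x4, takes a point from camera to tool coordinates, whose origin is the TCP and whose axes are the flange's). Camera axes: x right, y down, z forward; pixel columns grow to the right and rows downward; lengths in m; the calibration is good to about 2 mm. A picture is of the moment at which its call begins: read the wrist's pose just before it.
- env.hand_in(): hands the job in; it is judged then, once.
The state is a dict: "clock": time; "joint_pos": joint angles; "qvel": joint speeds; "tau": joint torques, N m; "tcp_pos": TCP position; "orientation": TCP orientation; "wrist_force": force on the tool from outside, world axes, zero at the start; "ft_torque": the same for the moment, N m; "finger_gap": finger opening in m; "grip_force": force on a finger pad.
Only numpy, scipy, OpenCV 4.12 (cv2) and the standard library are available. Lean on these libraries where they do the work, as an engineer would, in place of code of your own. Each camera call takes 0.05 s, during which the arm holds its last target. There are 200 camera calls.

TASK

Make up the two oak carrying caddies from the jars and tins on the worktop: the long caddy goes to the dinner table and needs the wooden pepper mill, the rectangular tin and the small shaker, and the short caddy goes to the baking corner and needs the brown bottle and the round metal-lidded tin. Each thing stands upright, right down in the pocket that is made for its shape and size. Do not knock any of them over, and leave the garlic bulb and the glass oil cruet where they stand.

Things in the scene. Friction and masses are not known exactly. Their poses are not given: they have to be found in the camera images.
- table_caddy: the long caddy, light wood in a darker frame, 274 mm long, three pockets. Frame 112 mm deep (x), 40 high; pockets have vertical walls, rim 36, floor 8 above the underside. Fixed. Origin: centre of underside, y along its length, yaw within 0.25 of 0. Pocket centres at x = 0: y = -85 mm round, 70 across (mill); y = +6 oblong, 66 in x by 92 in y (rectangular tin); y = +91 round, 58 across (shaker).
- baking_caddy: the short caddy, a light wooden block in a darker frame, 186 mm long, two round pockets. Frame 112 mm deep (x), 40 high; pockets have vertical walls, rim 36, floor 8 above the underside. Fixed. Origin: centre of underside, y along its length, yaw within 0.25 of 0. Pocket centres at x = 0: y = -38 mm, 74 across (round tin); y = +43 mm, 62 across (brown bottle).
- mill: the turned wooden pepper mill with a small metal knob on top, 58 mm across, 170 mm tall, about 0.18 kg. Loose, upright on the worktop (z = 0). Origin: centre of the underside, z up. Grip its bulb-shaped head, 123 to 159 mm up, 49 mm across; the knob above it is 12 mm across.
- seasoning_tin: the rectangular printed tin with a flat dark red lid, 57 mm (x) by 81 mm (y), 93 mm tall, about 0.21 kg. Loose, upright on the worktop (z = 0). Origin: centre of the underside, z up. The tin under the lid is 52 by 78 by 84 mm, centred 2 mm to +x of the origin. Grip it along its x, the narrow way. Yaw within 0.5 of 0. It goes into the oblong pocket with its y along the caddy's y, either way round.
- shaker: the small cylindrical shaker with a flat black cap and a dark blue band, 103 mm tall, about 0.13 kg. Loose, upright on the worktop (z = 0). Origin: centre of the underside, z up. Body 44 mm across, cap (79 to 103 mm up) 46 mm across.
- brown_bottle: the small dark brown bottle with a white cap, 49 mm across, 137 mm tall, about 0.19 kg. Loose, upright on the worktop (z = 0). Origin: centre of the underside, z up. The body is straight up to 83 mm, then a cone narrows to 25 mm across at 116 mm; the cap, 119 to 137 mm up, is 29 mm across and can be gripped with the fingertips 114 mm up.
- round_tin: the short wide printed tin with a flat grey metal lid, 62 mm across, 96 mm tall, about 0.26 kg. Loose, upright on the worktop (z = 0). Origin: centre of the underside, z up. 
- garlic: a garlic bulb, 60 mm across, 58 mm tall, loose between the two caddies; leave it alone. Origin: centre of the underside.
- cruet: a round glass oil cruet with stopper and handle, 83 by 96 by 178 mm, loose at the back of the worktop; leave it alone. Origin: on the underside, within 6 mm of its middle.

How it is judged:
By the outcome, as a careful person would: the job done as asked, in the order asked, and still so for the second after the job is handed in, with the robot touching nothing.
It also fails if it takes over 120 s, if anything falls off the work surface, if the arm or the gripper's body presses on something with over 40 N, if the wrist force passes 120 N, or if a joint passes its speed limit or range.

## Working session

There is one attempt and no reset: what is moved stays moved. The work goes in short steps, Python scripts to look and compute and a tool call to move; the robot and the scene stay as the last step left them, time stands still between calls to the robot, and variables do not carry over. Pictures are saved under pics/ and viewed, at most 17 in all, crops included, and the job is handed in when it is done.

Besides the shell and the picture viewer there is one more tool, called after "Request:" as name(argument=value, ...), one argument or row to a line, values as JSON. carry_out: Moves the arm, as the interface text tells. Its arguments: {"type":"object","properties":{"moves":{"type":"array","items":{"type":"object","properties":{"tx":{"type":"number"},"ty":{"type":"number"},"tz":{"type":"number"},"wx":{"type":"number"},"wy":{"type":"number"},"wz":{"type":"number"},"claw":{"type":"number"}}}},"newtons":{"type":"number"}},"required":["moves"]}

```bash
mkdir -p pics; ls; cat > h.py <<'E'
import numpy as np, cv2
from workcell import env, read_camera
def cloud(c):
    z=c["z_map"]; h,w=z.shape
    v,u=np.mgrid[0:h,0:w].astype(float)
    K=np.array([[c["fx"],0,c["cx"]],[0,c["fy"],c["cy"]],[0,0,1]])
    p=cv2.undistortPoints(np.stack([u.ravel(),v.ravel()],1)[:,None],K,np.array([c["k1"],0,0,0.])).reshape(h,w,2)
    P=np.dstack([p[...,0]*z,p[...,1]*z,z])
    T=np.linalg.inv(c["camera_from_world"])
    return P@T[:3,:3].T+T[:3,3]
def st():
    s=env.get_state()
    for k in("clock","tcp_pos","orientation","joint_pos","wrist_force","finger_gap","grip_force"): print(k,np.round(s[k],4))
    return s
E
python3 - <<'E'
from h import *
st(); print(env.hold_point_z)
for n in("scene","top"):
    c=read_camera(n); cv2.imwrite(f"pics/{n}0.png",c["image"]); np.savez(f"{n}0.npz",**c)
    P=cloud(c); np.save(n+"P.npy",P)
    print(n,c["fx"],c["k1"],np.linalg.inv(c["camera_from_world"])[:3,3].round(3))
E
```

```text
pics
clock 0.0
tcp_pos [0.1843 0.5441 0.2001]
orientation [-3.000e-04  1.627e-01  9.867e-01 -8.000e-04]
joint_pos [1.1044 0.314  0.045  1.3036 0.     1.4312]
wrist_force [0.0222 0.6723 0.6403]
finger_gap 0.0851
grip_force 0.0
0.0187
scene 404.2854861574317 -0.02261237587203659 [-0.05   0.386  0.63 ]
top 439.9817369183862 -0.16660698079578942 [ 0.501 -0.016  1.234]
```

View pics/scene0.png

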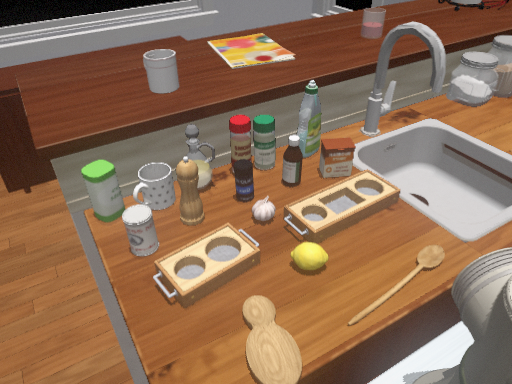

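View pics/top0.png

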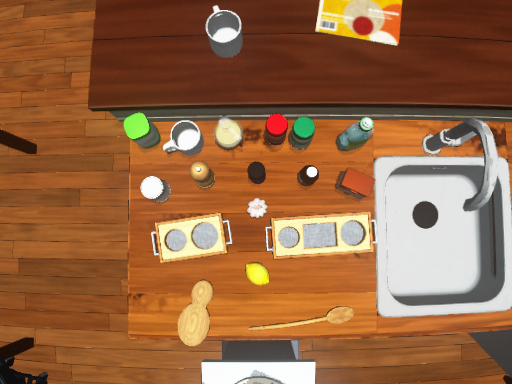

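The top view (up = +x, left = +y) shows:
- **To move:** mill (202,172), shaker (257,172), brown bottle (310,175), rectangular tin (355,182), round tin (152,188).
- **Leave alone:** garlic (257,207), cruet (228,133).
- **Caddies:** baking caddy (192,237) and table caddy (322,235).

The jars at the back are distractors.

```bash
cat > meas.py <<'E'
from h import *
def plane(c,z0):
    d=dict(c); h,w=c["z_map"].shape; d["z_map"]=np.ones((h,w)); P=cloud(d)
    o=np.linalg.inv(c["camera_from_world"])[:3,3]
    r=P-o; return o+r*((z0-o[2])/r[...,2])[...,None]
c=dict(np.load("top0.npz")); P=np.load("topP.npy"); Z=P[...,2]
def comp(m,seed,rad=45):
    n,l,s,ce=cv2.connectedComponentsWithStats(m.astype(np.uint8),connectivity=4)
    d=[np.hypot(*(ce[i]-seed)) if s[i,4]>12 else 1e9 for i in range(n)]; d[0]=1e9
    return l==np.argmin(d)
for n,seed,z,lo in[("mill head",(201,170),.141,.125),("tin",(356,183),.093,.086),("shaker",(257,171),.103,.09),("bottlecap",(312,173),.137,.122),("round",(152,187),.096,.088),("garlic",(257,207),.04,.03),("cruet",(228,131),.1,.08)]:
    m=comp((Z>lo)&(Z<lo+.06),seed); Q=plane(c,z)[m][:,:2]; 
    R=cv2.minAreaRect((Q*1000).astype(np.float32)); A=P[m]
    print(n,m.sum(),"mean",Q.mean(0).round(4),"cloud",A.mean(0).round(4),"zmax",np.percentile(A[:,2],95).round(4),"rect",np.round(R[0],1),np.round(R[1],1),round(R[2],1))
Q=plane(c,.036)
for n,b in(("table",(268,376)),("baking",(152,232))):
    k=np.zeros(Z.shape,bool); k[205:268,b[0]:b[1]]=1
    hole=k&(Z<.029); N,l,s,ce=cv2.connectedComponentsWithStats(hole.astype(np.uint8),connectivity=4)
    for i in range(1,N):
        x,y,w,h,a=s[i]
        if a>100 and x>b[0] and x+w<b[1] and y>205 and y+h<268:
            q=Q[l==i][:,:2]; R=cv2.minAreaRect((q*1000).astype(np.float32)); print(n,a,ce[i].round(),q.mean(0).round(4),"rect",np.round(R[0],1),np.round(R[1],1),round(R[2],1))
    f=k&(Z>.03)&(Z<.05); q=P[f][:,:2]; R=cv2.minAreaRect((q*1000).astype(np.float32)); print(n,"frame",np.percentile(P[f][:,2],[10,50,90]).round(4),np.round(R[0],1),np.round(R[1],1),round(R[2],1))
E
python3 meas.py
```

```text
mill head 311 mean [0.6671 0.1432] cloud [0.6652 0.1414 0.1529] zmax 0.1649 rect [666.6 144. ] [48.5 48.4] 89.4
tin 636 mean [ 0.6404 -0.2678] cloud [ 0.6404 -0.2676  0.0936] zmax 0.0972 rect [ 639.1 -266.7] [82.8 57.9] 65.6
shaker 241 mean [ 6.722e-01 -2.000e-04] cloud [ 6.722e-01 -2.000e-04  1.029e-01] zmax 0.1068 rect [672.    0.8] [44.2 42. ] 89.5
bottlecap 104 mean [ 0.6612 -0.1403] cloud [ 0.6613 -0.1404  0.1361] zmax 0.1396 rect [ 660.6 -139.6] [25.  28.9] 44.3
round 423 mean [0.6307 0.2749] cloud [0.6307 0.275  0.0957] zmax 0.0994 rect [631.  274.3] [59.8 58.4] 89.6
garlic 280 mean [ 0.5787 -0.0012] cloud [ 0.5788 -0.0012  0.0395] zmax 0.0501 rect [578.   -0.6] [50.8 52.5] 71.1
cruet 299 mean [0.774  0.0704] cloud [0.7738 0.0705 0.1007] zmax 0.1326 rect [771.5  71.4] [62.7 56.6] 19.4
table 488 [352. 233.] [ 0.5076 -0.261 ] rect [ 507.9 -260.6] [66.5 62.8] 89.1
table 808 [320. 235.] [ 0.5021 -0.1714] rect [ 502.  -172.5] [66.  93.2] 3.0
table 351 [288. 237.] [ 0.4977 -0.0864] rect [497.8 -86.6] [57.1 54.2] 89.4
table frame [0.0338 0.0374 0.0415] [ 502.3 -176.9] [112.6 283. ] 3.1
baking 566 [204. 235.] [0.5034 0.1435] rect [503.4 143.5] [71.7 71.4] 45.0
baking 375 [176. 240.] [0.4917 0.2215] rect [492.6 222.1] [57.4 58.3] 0.1
baking frame [0.0337 0.0375 0.0415] [497.5 180.9] [113.3 218.5] 9.0
```

Request:
carry_out(
  moves=[
    {"tx":3.5,"ty":-3,"tz":1.5,"wz":0.11},
    {"tx":4,"ty":-3.3,"tz":1.5,"wz":0.11},
    {"tx":4,"ty":-3.3,"tz":1,"wz":0.107},
    {"tx":4,"ty":-3.3,"tz":1},
    {"tx":4,"ty":-3.3},
    {"tx":4,"ty":-3.3},
    {"tx":4,"ty":-3.3},
    {"tx":4,"ty":-3.3},
  ],
  newtons=40,
)

```text
invalid input at $.moves[0]: expected keys tx, ty, tz, wx, wy, wz, claw
```

Request:
carry_out(
  moves=[
    {"tx":4.2,"ty":-3.5},
    {"tx":4.2,"ty":-3.5},
    {"tx":4.2,"ty":-3.5},
    {"tx":4.2,"ty":-3.4},
    {},
  ],
)

```text
invalid input at $.moves[0]: expected keys tx, ty, tz, wx, wy, wz, claw
```

Request:
carry_out(
  moves=[
    {"tx":3.5,"ty":-3,"tz":1.5,"wx":0,"wy":0,"wz":0.11,"claw":-1},
    {"tx":4,"ty":-3.3,"tz":1.5,"wx":0,"wy":0,"wz":0.11,"claw":-1},
    {"tx":4,"ty":-3.3,"tz":1,"wx":0,"wy":0,"wz":0.107,"claw":-1},
    {"tx":4,"ty":-3.3,"tz":1,"wx":0,"wy":0,"wz":0,"claw":-1},
    {"tx":4,"ty":-3.3,"tz":0,"wx":0,"wy":0,"wz":0,"claw":-1},
    {"tx":4,"ty":-3.3,"tz":0,"wx":0,"wy":0,"wz":0,"claw":-1},
    {"tx":4,"ty":-3.3,"tz":0,"wx":0,"wy":0,"wz":0,"claw":-1},
    {"tx":4,"ty":-3.3,"tz":0,"wx":0,"wy":0,"wz":0,"claw":-1},
  ],
  newtons=40,
)

```text
clock: 1.1
tcp_pos: [0.5005, 0.2823, 0.2506]
orientation: [-0.0, -0.0, 1.0, -0.0]
wrist_force: [1.1, 0.1, 0.5]
finger_gap: 0.0855
grip_force: 0.0
```

Request:
carry_out(
  moves=[
    {"tx":4.2,"ty":-3.5,"tz":0,"wx":0,"wy":0,"wz":0,"claw":-1},
    {"tx":4.2,"ty":-3.5,"tz":0,"wx":0,"wy":0,"wz":0,"claw":-1},
    {"tx":4.2,"ty":-3.5,"tz":0,"wx":0,"wy":0,"wz":0,"claw":-1},
    {"tx":4.2,"ty":-3.4,"tz":0,"wx":0,"wy":0,"wz":0,"claw":-1},
    {"tx":0,"ty":0,"tz":0,"wx":0,"wy":0,"wz":0,"claw":-1},
  ],
)

```text
clock: 1.72
tcp_pos: [0.6698, 0.1412, 0.2481]
orientation: [-0.001, 0.002, 1.0, -0.0]
wrist_force: [-1.2, 0.9, 0.1]
finger_gap: 0.085
grip_force: 0.0
```

```bash
cat >> h.py <<'E'
from scipy.spatial.transform import Rotation as Ro
def wrist(name=None):
    s=env.get_state(); c=read_camera("wrist"); q=s["orientation"]
    T=np.eye(4); T[:3,:3]=Ro.from_quat([q[1],q[2],q[3],q[0]]).as_matrix(); T[:3,3]=s["tcp_pos"]
    c["camera_from_world"]=np.linalg.inv(T@c["hand_eye"])
    if name: cv2.imwrite(f"pics/{name}.png",c["image"])
    print("tcp",np.round(s["tcp_pos"],4)); return c
def blob(c,lo,hi,z0,near,rad=.06):
    """pixels of height lo..hi near a world xy, seen on plane z0"""
    P=cloud(c); d=dict(c); d["z_map"]=np.ones_like(c["z_map"]); o=np.linalg.inv(c["camera_from_world"])[:3,3]
    r=cloud(d)-o; Q=o+r*((z0-o[2])/r[...,2])[...,None]
    m=(c["z_map"]>0)&(P[...,2]>lo)&(P[...,2]<hi)&(np.hypot(P[...,0]-near[0],P[...,1]-near[1])<rad)
    q=Q[m][:,:2]; R=cv2.minAreaRect((q*1000).astype(np.float32)); print(m.sum(),"mean",q.mean(0).round(4),"rect",np.round(R[0],1),np.round(R[1],1),round(R[2],1))
E
python3 - <<'E'
from h import *
c=wrist("w1")
for a in[(.125,.2,.141,(.667,.143),.045),(.088,.11,.096,(.631,.275),.06),(.09,.12,.103,(.672,0),.06)]:
    try: blob(c,*a)
    except Exception as e: print("none")
c=read_camera("scene")
for a in[(.125,.155,.141,(.667,.143),.045),(.088,.11,.096,(.631,.275),.06),(.09,.12,.103,(.672,0),.06),(.087,.11,.093,(.64,-.268),.07),(.122,.15,.137,(.661,-.14),.04)]: blob(c,*a)
E
```

```text
tcp [0.6698 0.1412 0.2481]
2448 mean [0.6666 0.1421] rect [667.2 142.2] [48.6 49.7] 89.7
3141 mean [0.6298 0.2745] rect [630.1 274.3] [61.1 60.6] 7.0
1700 mean [0.6712 0.0026] rect [671.6   2.7] [44.4 48. ] 19.0
298 mean [0.6539 0.1491] rect [659.8 147.7] [46.3 77. ] 66.0
494 mean [0.6243 0.2794] rect [624.8 279. ] [64.9 60.8] 12.2
106 mean [0.6632 0.0172] rect [664.6  18.2] [22.2 54.3] 71.1
0 mean [nan nan] rect [0. 0.] [0. 0.] 0.0
0 mean [nan nan] rect [0. 0.] [0. 0.] 0.0h.py:27: RuntimeWarning: Mean of empty slice.
  q=Q[m][:,:2]; R=cv2.minAreaRect((q*1000).astype(np.float32)); print(m.sum(),"mean",q.mean(0).round(4),"rect",np.round(R[0],1),np.round(R[1],1),round(R[2],1))
  ret = um.true_divide(
```

View pics/w1.png

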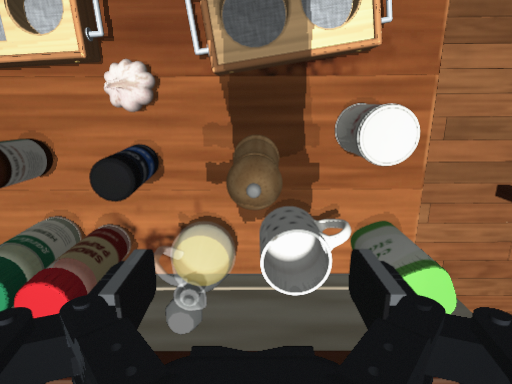

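Wrist view (up = −x): the mill head is at (254,175), with the mug (297,255) and the cruet (205,250) behind it. The wrist and top estimates agree to about 1 mm. I'll descend on the mill head now.

Request:
carry_out(
  moves=[
    {"tx":-0.3,"ty":0.1,"tz":-3,"wx":0,"wy":0,"wz":0,"claw":-1},
    {"tx":0,"ty":0,"tz":-4,"wx":0,"wy":0,"wz":0,"claw":-1},
    {"tx":0,"ty":0,"tz":-4,"wx":0,"wy":0,"wz":0,"claw":-1},
    {"tx":0,"ty":0,"tz":-2,"wx":0,"wy":0,"wz":0,"claw":-1},
    {"tx":0,"ty":0,"tz":0,"wx":0,"wy":0,"wz":0,"claw":-1},
  ],
)

```text
clock: 2.45
tcp_pos: [0.662, 0.1468, 0.1195]
orientation: [-0.002, -0.001, 1.0, -0.0]
wrist_force: [-0.4, 0.6, 0.1]
finger_gap: 0.0852
grip_force: 0.0
```

Request:
carry_out(
  moves=[
    {"tx":0,"ty":0,"tz":0,"wx":0,"wy":0,"wz":0,"claw":1},
    {"tx":0,"ty":0,"tz":0,"wx":0,"wy":0,"wz":0,"claw":1},
    {"tx":0,"ty":0,"tz":0,"wx":0,"wy":0,"wz":0,"claw":1},
    {"tx":0,"ty":0,"tz":0,"wx":0,"wy":0,"wz":0,"claw":1},
    {"tx":0,"ty":0,"tz":0,"wx":0,"wy":0,"wz":0,"claw":1},
    {"tx":0,"ty":0,"tz":0,"wx":0,"wy":0,"wz":0,"claw":1},
  ],
)

```text
clock: 3.2
tcp_pos: [0.6655, 0.1453, 0.1225]
orientation: [0.001, 0.0, 1.0, -0.0]
wrist_force: [-1.2, -0.7, 6.1]
finger_gap: 0.0289
grip_force: 34.0
```

```bash
python3 - <<'E'
from h import *
st()
w=wrist(); s=read_camera("scene")
a=w["image"]; b=cv2.resize(s["image"][90:282,90:346],(512,384),interpolation=cv2.INTER_CUBIC)
cv2.imwrite("pics/g1.png",cv2.resize(np.hstack([a,b]),(800,300)))
E
```

```text
clock 3.2
tcp_pos [0.6655 0.1453 0.1225]
orientation [ 1.2e-03  1.0e-04  1.0e+00 -1.0e-04]
joint_pos [ 9.7400e-02  5.4840e-01  2.1330e-01  1.2333e+00 -3.0000e-04  9.7600e-02]
wrist_force [-1.1858 -0.7357  6.1243]
finger_gap 0.0289
grip_force 34.0402
tcp [0.6655 0.1453 0.1225]
```

View pics/g1.png

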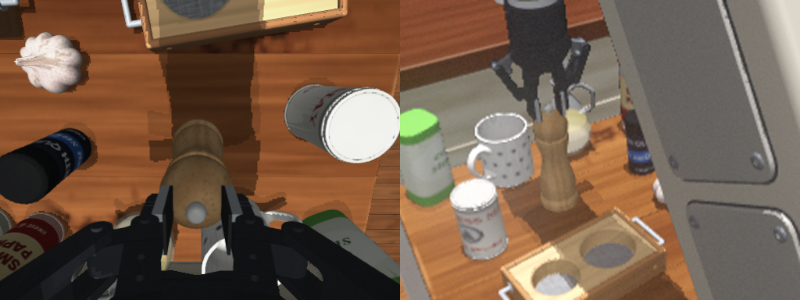

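```bash
python3 - <<'E'
from h import *
c=wrist(); P=cloud(c); np.save("wP.npy",P)
cv2.imwrite("pics/g2.png",cv2.resize(c["image"][170:384,120:400],(784,600),interpolation=cv2.INTER_CUBIC))
# knob pixel approx (250,272) of 512x384
for v in range(180,300,8): print(v,[tuple(P[v,u].round(3)) for u in(225,250,275)])
c=read_camera("top"); P=cloud(c); m=(np.hypot(P[...,0]-.667,P[...,1]-.143)<.08)&(P[...,2]<.2)
for z in np.arange(.02,.18,.02):
    k=m&(P[...,2]>z)&(P[...,2]<z+.02); print(round(z,2),k.sum(),P[k].mean(0).round(3))
E
```

```text
tcp [0.6655 0.1453 0.1226]
180 [(np.float64(0.653), np.float64(0.124), np.float64(0.048)), (np.float64(0.647), np.float64(0.144), np.float64(0.072)), (np.float64(0.651), np.float64(0.162), np.float64(0.055))]
188 [(np.float64(0.656), np.float64(0.125), np.float64(0.059)), (np.float64(0.647), np.float64(0.144), np.float64(0.093)), (np.float64(0.655), np.float64(0.162), np.float64(0.066))]
196 [(np.float64(0.66), np.float64(0.125), np.float64(0.067)), (np.float64(0.644), np.float64(0.144), np.float64(0.122)), (np.float64(0.657), np.float64(0.161), np.float64(0.078))]
204 [(np.float64(0.649), np.float64(0.13), np.float64(0.121)), (np.float64(0.643), np.float64(0.144), np.float64(0.142)), (np.float64(0.649), np.float64(0.158), np.float64(0.122))]
212 [(np.float64(0.647), np.float64(0.132), np.float64(0.142)), (np.float64(0.645), np.float64(0.144), np.float64(0.147)), (np.float64(0.647), np.float64(0.156), np.float64(0.142))]
220 [(np.float64(0.649), np.float64(0.132), np.float64(0.148)), (np.float64(0.648), np.float64(0.144), np.float64(0.15)), (np.float64(0.649), np.float64(0.156), np.f
[... 1168 characters left out ...]
, (np.float64(0.666), np.float64(0.144), np.float64(0.17)), (np.float64(0.673), np.float64(0.156), np.float64(0.158))]
284 [(np.float64(0.682), np.float64(0.131), np.float64(0.15)), (np.float64(0.67), np.float64(0.144), np.float64(0.169)), (np.float64(0.681), np.float64(0.156), np.float64(0.152))]
292 [(np.float64(0.782), np.float64(0.117), np.float64(0.001)), (np.float64(0.685), np.float64(0.144), np.float64(0.153)), (np.float64(0.741), np.float64(0.163), np.float64(0.064))]
0.02 17 [0.651 0.133 0.034]
0.04 57 [0.651 0.138 0.051]
0.06 40 [0.654 0.136 0.068]
0.08 6 [0.654 0.134 0.083]
0.1 7 [0.653 0.134 0.118]
0.12 16 [0.65  0.133 0.129]
0.14 55 [0.65  0.139 0.149]
0.16 5 [0.656 0.123 0.168]
```

View pics/g2.png

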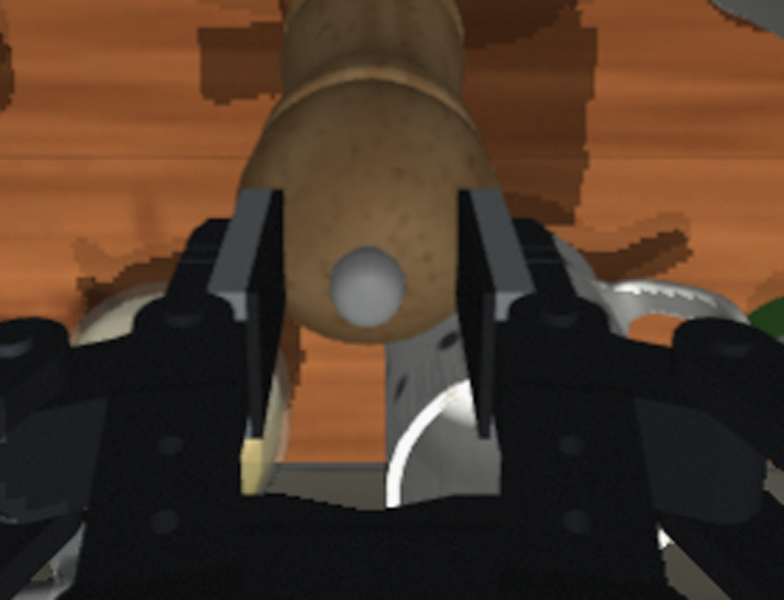

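```bash
python3 - <<'E'
import numpy as np
P=np.load("wP.npy")
for v in (240,250,262,272,285,300,315,325): print(v,[P[v,u].round(3).tolist() for u in(206,212,217,219,286,290,295,300)])
E
```

```text
240 [[0.654, 0.124, 0.161], [0.653, 0.127, 0.161], [0.654, 0.129, 0.16], [0.654, 0.13, 0.161], [0.654, 0.16, 0.159], [0.654, 0.162, 0.16], [0.654, 0.164, 0.161], [0.725, 0.192, -0.001]]
250 [[0.654, 0.126, 0.17], [0.654, 0.128, 0.17], [0.654, 0.13, 0.169], [0.658, 0.13, 0.162], [0.654, 0.159, 0.171], [0.654, 0.161, 0.171], [0.653, 0.162, 0.172], [0.654, 0.165, 0.171]]
262 [[0.654, 0.127, 0.181], [0.653, 0.13, 0.183], [0.659, 0.13, 0.171], [0.663, 0.13, 0.164], [0.659, 0.159, 0.171], [0.654, 0.16, 0.181], [0.654, 0.161, 0.181], [0.654, 0.163, 0.181]]
272 [[0.654, 0.128, 0.189], [0.654, 0.13, 0.188], [0.663, 0.13, 0.173], [0.666, 0.13, 0.166], [0.663, 0.159, 0.172], [0.656, 0.159, 0.185], [0.654, 0.16, 0.189], [0.654, 0.162, 0.189]]
285 [[0.658, 0.128, 0.19], [0.659, 0.13, 0.189], [0.669, 0.13, 0.173], [0.673, 0.13, 0.166], [0.669, 0.159, 0.173], [0.66, 0.159, 0.188], [0.658, 0.16, 0.191], [0.653, 0.161, 0.2]]
300 [[0.662, 0.129, 0.194], [0.665, 0.13, 0.19], [0.674, 0.13, 0.176], [0.77, 0.115, 0.032], [0.674, 0.159, 0.176], [0.666, 0.159, 0.188], [0.664, 0.16, 0.191], [0.653, 0.16, 0.207]]
315 [[0.666, 0.129, 0.197], [0.671, 0.13, 0.19], [0.775, 0.114, 0.048], [0.776, 0.116, 0.046], [0.803, 0.18, 0.009], [0.671, 0.159, 0.19], [0.671, 0.161, 0.191], [0.648, 0.157, 0.222]]
325 [[0.67, 0.129, 0.197], [0.675, 0.13, 0.191], [0.781, 0.114, 0.053], [0.785, 0.116, 0.048], [0.805, 0.178, 0.021], [0.806, 0.182, 0.02], [0.675, 0.161, 0.19], [0.647, 0.157, 0.226]]
```

Request:
carry_out(
  moves=[
    {"tx":0,"ty":0,"tz":0,"wx":0,"wy":0,"wz":0,"claw":-1},
    {"tx":0,"ty":0,"tz":0,"wx":0,"wy":0,"wz":0,"claw":-1},
    {"tx":0,"ty":0,"tz":0,"wx":0,"wy":0,"wz":0,"claw":-1},
    {"tx":0,"ty":0,"tz":0,"wx":0,"wy":0,"wz":0,"claw":-1},
  ],
)

```text
clock: 3.9
tcp_pos: [0.6644, 0.1457, 0.1207]
orientation: [-0.0, -0.0, 1.0, 0.0]
wrist_force: [-0.4, 0.1, 0.3]
finger_gap: 0.0851
grip_force: 0.0
```

```bash
python3 - <<'E'
from h import *
st()
c=wrist(); P=cloud(c); t=env.get_state()["tcp_pos"]
cv2.imwrite("pics/g3.png",c["image"]); print("cam",np.linalg.inv(c["camera_from_world"])[:3,3]-t)
D=P-t
m=(np.abs(D[...,0])<.013)&(np.abs(D[...,1])>.038)&(np.abs(D[...,1])<.062)&(D[...,2]>-.03)
for sgn in(-1,1):
    k=m&(np.sign(D[...,1])==sgn); print(sgn,k.sum(),D[k].min(0).round(3),D[k].max(0).round(3),np.percentile(D[k][:,2],[1,5,20]).round(3))
for z in np.arange(.1,.17,.01):
    k=(np.hypot(D[...,0],D[...,1])<.036)&(abs(P[...,2]-z)<.004); 
    if k.sum()>3: print(round(z,2),P[k].min(0).round(3),P[k].max(0).round(3))
E
```

```text
clock 3.9
tcp_pos [0.6644 0.1457 0.1207]
orientation [-3.e-04 -1.e-04  1.e+00  1.e-04]
joint_pos [9.7800e-02 5.5000e-01 2.1150e-01 1.2329e+00 2.0000e-04 9.7600e-02]
wrist_force [-0.3555  0.0617  0.2839]
finger_gap 0.0851
grip_force 0.0
tcp [0.6644 0.1457 0.1207]
cam [-0.07048321 -0.00060243  0.17256862]
-1 7464 [-0.013 -0.062  0.042] [ 0.012 -0.038  0.112] [0.046 0.051 0.066]
1 8219 [-0.013  0.038  0.042] [0.011 0.062 0.112] [0.046 0.052 0.067]
0.1 [0.646 0.134 0.098] [0.648 0.151 0.104]
0.11 [0.643 0.123 0.106] [0.654 0.161 0.114]
0.12 [0.643 0.121 0.116] [0.659 0.165 0.124]
0.13 [0.643 0.122 0.126] [0.657 0.164 0.134]
0.14 [0.642 0.117 0.136] [0.681 0.167 0.144]
0.15 [0.644 0.12  0.146] [0.689 0.164 0.154]
0.16 [0.651 0.127 0.156] [0.682 0.157 0.164]
0.17 [0.66  0.136 0.166] [0.673 0.147 0.171]
```

View pics/g3.png

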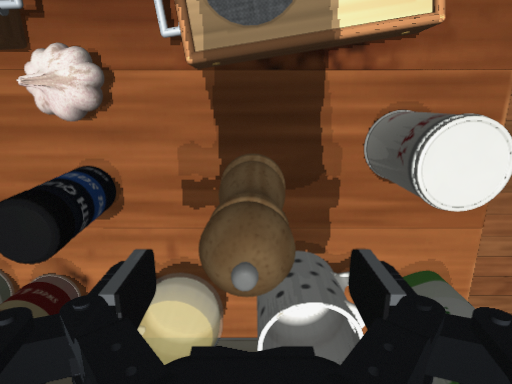

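Request:
carry_out(
  moves=[
    {"tx":0.2,"ty":-0.1,"tz":-1,"wx":0,"wy":0,"wz":0,"claw":-1},
    {"tx":0,"ty":0,"tz":-1,"wx":0,"wy":0,"wz":0,"claw":-1},
    {"tx":0,"ty":0,"tz":0,"wx":0,"wy":0,"wz":0,"claw":-1},
  ],
)

```text
clock: 4.32
tcp_pos: [0.6654, 0.1445, 0.0991]
orientation: [-0.002, -0.0, 1.0, -0.0]
wrist_force: [-0.8, 0.8, 0.2]
finger_gap: 0.0856
grip_force: 0.0
```

```bash
python3 - <<'E'
from h import *
st()
c=wrist(); P=cloud(c); t=env.get_state()["tcp_pos"]; D=P-t
for v in(345,355,365,375,383): print(v,[D[v,u].round(3).tolist() for u in(200,230,256,280,310)])
E
```

```text
clock 4.325
tcp_pos [0.6654 0.1445 0.0991]
orientation [-1.6e-03 -1.0e-04  1.0e+00 -1.0e-04]
joint_pos [9.6000e-02 5.6370e-01 1.8090e-01 1.1912e+00 1.0000e-04 9.5800e-02]
wrist_force [-0.7821  0.8427  0.1629]
finger_gap 0.0856
grip_force 0.0
tcp [0.6654 0.1445 0.0991]
345 [[0.103, -0.039, -0.033], [0.16, -0.022, -0.101], [0.161, 0.004, -0.101], [0.135, 0.024, -0.07], [0.141, 0.052, -0.078]]
355 [[-0.01, -0.013, 0.105], [-0.01, -0.006, 0.104], [-0.011, 0.0, 0.105], [-0.011, 0.006, 0.105], [-0.011, 0.014, 0.105]]
365 [[-0.011, -0.013, 0.109], [-0.012, -0.006, 0.11], [-0.011, 0.0, 0.109], [-0.012, 0.006, 0.109], [-0.011, 0.013, 0.109]]
375 [[-0.012, -0.012, 0.112], [-0.011, -0.006, 0.112], [-0.011, 0.0, 0.112], [-0.012, 0.006, 0.113], [-0.011, 0.013, 0.111]]
383 [[-0.011, -0.012, 0.113], [-0.011, -0.005, 0.114], [-0.012, 0.0, 0.115], [-0.012, 0.006, 0.114], [-0.013, 0.012, 0.115]]
```

The depth data shows the fingers and palm about 30 mm farther back than the reported TCP implies. I'll command every height 30 mm lower.

Request:
carry_out(
  moves=[
    {"tx":0.1,"ty":-0.1,"tz":-1.1,"wx":0,"wy":0,"wz":0,"claw":-1},
    {"tx":0,"ty":0,"tz":0,"wx":0,"wy":0,"wz":0,"claw":0},
    {"tx":0,"ty":0,"tz":0,"wx":0,"wy":0,"wz":0,"claw":1},
    {"tx":0,"ty":0,"tz":0,"wx":0,"wy":0,"wz":0,"claw":1},
    {"tx":0,"ty":0,"tz":0,"wx":0,"wy":0,"wz":0,"claw":1},
    {"tx":0,"ty":0,"tz":0,"wx":0,"wy":0,"wz":0,"claw":1},
    {"tx":0,"ty":0,"tz":0,"wx":0,"wy":0,"wz":0,"claw":1},
  ],
)

```text
clock: 5.25
tcp_pos: [0.668, 0.1436, 0.0905]
orientation: [0.0, -0.0, 1.0, 0.0]
wrist_force: [0.4, -0.2, 3.4]
finger_gap: 0.0467
grip_force: 41.6
```

Request:
carry_out(
  moves=[
    {"tx":0,"ty":0,"tz":1,"wx":0,"wy":0,"wz":0,"claw":1},
    {"tx":0,"ty":0,"tz":2,"wx":0,"wy":0,"wz":0,"claw":1},
    {"tx":0,"ty":0,"tz":3,"wx":0,"wy":0,"wz":0,"claw":1},
    {"tx":0,"ty":0,"tz":3,"wx":0,"wy":0,"wz":0,"claw":1},
    {"tx":0,"ty":0,"tz":3,"wx":0,"wy":0,"wz":0,"claw":1},
    {"tx":0,"ty":0,"tz":0,"wx":0,"wy":0,"wz":0,"claw":1},
    {"tx":0,"ty":0,"tz":0,"wx":0,"wy":0,"wz":0,"claw":1},
  ],
)

```text
clock: 6.12
tcp_pos: [0.667, 0.1436, 0.2086]
orientation: [-0.001, -0.0, 1.0, -0.0]
wrist_force: [-0.2, -0.2, -1.7]
finger_gap: 0.0468
grip_force: 41.5
```

```bash
python3 - <<'E'
from h import *
st()
w=wrist(); s=read_camera("scene"); P=cloud(w)
cv2.imwrite("pics/g4.png",cv2.resize(np.hstack([w["image"],s["image"]]),(800,300)))
for v in range(120,330,12): print(v,P[v,256].round(3).tolist())
E
```

```text
clock 6.125
tcp_pos [0.667  0.1436 0.2086]
orientation [-1.e-03 -1.e-04  1.e+00 -0.e+00]
joint_pos [9.4400e-02 5.3700e-01 4.0410e-01 1.4398e+00 1.0000e-04 9.4200e-02]
wrist_force [-0.2107 -0.2055 -1.6823]
finger_gap 0.0468
grip_force 41.502
tcp [0.667  0.1436 0.2086]
120 [0.615, 0.148, -0.001]
132 [0.629, 0.148, 0.0]
144 [0.642, 0.148, -0.001]
156 [0.637, 0.146, 0.126]
168 [0.64, 0.146, 0.16]
180 [0.644, 0.146, 0.178]
192 [0.647, 0.146, 0.196]
204 [0.643, 0.145, 0.234]
216 [0.642, 0.145, 0.252]
228 [0.644, 0.145, 0.262]
240 [0.646, 0.145, 0.267]
252 [0.65, 0.145, 0.271]
264 [0.653, 0.145, 0.275]
276 [0.657, 0.145, 0.276]
288 [0.662, 0.145, 0.276]
300 [0.662, 0.144, 0.283]
312 [0.664, 0.144, 0.287]
324 [0.668, 0.144, 0.288]
```

View pics/g4.png

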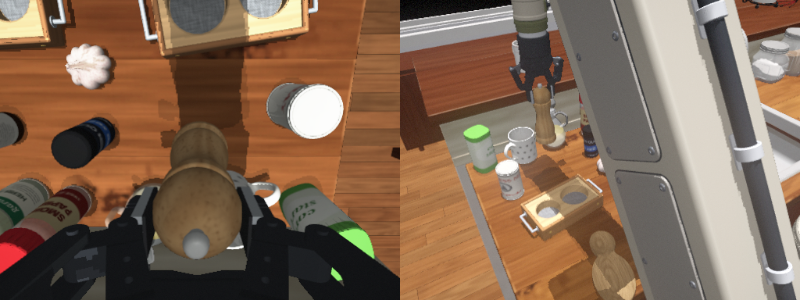

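Request:
carry_out(
  moves=[
    {"tx":-3,"ty":-2,"tz":0,"wx":0,"wy":0,"wz":0,"claw":1},
    {"tx":-4,"ty":-4,"tz":0,"wx":0,"wy":0,"wz":0,"claw":1},
    {"tx":-4,"ty":-4,"tz":0,"wx":0,"wy":0,"wz":0,"claw":1},
    {"tx":-3,"ty":-5,"tz":0,"wx":0,"wy":0,"wz":0,"claw":1},
    {"tx":-2,"ty":-5,"tz":0,"wx":0,"wy":0,"wz":0,"claw":1},
    {"tx":0,"ty":-5,"tz":0,"wx":0,"wy":0,"wz":0,"claw":1},
    {"tx":0,"ty":-5,"tz":0,"wx":0,"wy":0,"wz":0,"claw":1},
    {"tx":0,"ty":-5,"tz":0,"wx":0,"wy":0,"wz":0,"claw":1},
  ],
)

```text
clock: 7.22
tcp_pos: [0.5066, -0.2076, 0.2089]
orientation: [-0.001, -0.0, 1.0, 0.001]
wrist_force: [0.7, 0.4, -2.7]
finger_gap: 0.0469
grip_force: 41.8
```

Request:
carry_out(
  moves=[
    {"tx":0,"ty":-3.5,"tz":0,"wx":0,"wy":0,"wz":0,"claw":1},
    {"tx":0,"ty":-2,"tz":0,"wx":0,"wy":0,"wz":0,"claw":1},
    {"tx":0,"ty":0,"tz":0,"wx":0,"wy":0,"wz":0,"claw":1},
    {"tx":0,"ty":0,"tz":0,"wx":0,"wy":0,"wz":0,"claw":1},
    {"tx":0,"ty":0,"tz":0,"wx":0,"wy":0,"wz":0,"claw":1},
  ],
)

```text
clock: 7.85
tcp_pos: [0.5077, -0.26, 0.2101]
orientation: [-0.0, -0.001, 1.0, 0.0]
wrist_force: [0.6, 0.7, -2.6]
finger_gap: 0.0468
grip_force: 41.8
```

```bash
python3 - <<'E'
from h import *
st()
w=wrist("g5"); P=cloud(w)
m=(P[...,2]>.02)&(P[...,2]<.05)
for v in range(100,330,12): print(v,P[v,256].round(3).tolist())
q=P[m&(abs(P[...,2]-.0375)<.006)]; R=cv2.minAreaRect((q[:,:2]*1000).astype(np.float32)); print(R)
E
```

```text
clock 7.85
tcp_pos [ 0.5077 -0.26    0.2101]
orientation [-0.e+00 -9.e-04  1.e+00  2.e-04]
joint_pos [-6.142e-01  3.023e-01  5.310e-02  1.322e+00  4.000e-04 -6.161e-01]
wrist_force [ 0.5698  0.6835 -2.5748]
finger_gap 0.0468
grip_force 41.8463
tcp [ 0.5077 -0.26    0.2101]
100 [0.434, -0.256, 0.001]
112 [0.447, -0.256, -0.0]
124 [0.458, -0.256, 0.039]
136 [0.471, -0.256, 0.036]
148 [0.487, -0.255, 0.007]
160 [0.48, -0.257, 0.133]
172 [0.482, -0.258, 0.168]
184 [0.486, -0.258, 0.186]
196 [0.489, -0.258, 0.202]
208 [0.484, -0.259, 0.24]
220 [0.483, -0.259, 0.258]
232 [0.485, -0.259, 0.266]
244 [0.488, -0.259, 0.27]
256 [0.492, -0.259, 0.273]
268 [0.495, -0.259, 0.276]
280 [0.499, -0.259, 0.278]
292 [0.503, -0.259, 0.279]
304 [0.502, -0.259, 0.287]
316 [0.505, -0.259, 0.289]
328 [0.51, -0.259, 0.289]
((563.9090576171875, -228.23458862304688), (499.53485107421875, 424.2088928222656), 85.14915466308594)
```

View pics/g5.png

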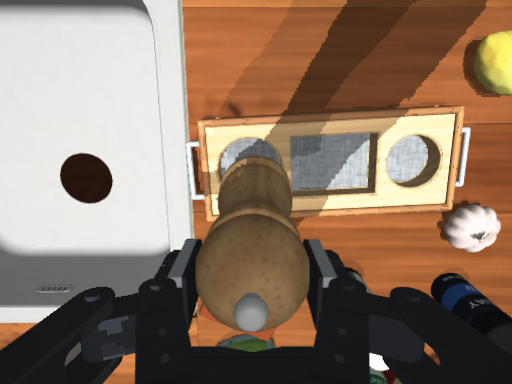

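Wrist view: the mill hangs straight over the round pocket at (250,160), and the empty oblong (330,160) and small round (412,158) pockets are to the right. I'll lower it.

Request:
carry_out(
  moves=[
    {"tx":0,"ty":0,"tz":-3,"wx":0,"wy":0,"wz":0,"claw":1},
    {"tx":0,"ty":0,"tz":-3,"wx":0,"wy":0,"wz":0,"claw":1},
    {"tx":0,"ty":0,"tz":-2,"wx":0,"wy":0,"wz":0,"claw":1},
    {"tx":0,"ty":0,"tz":-1.5,"wx":0,"wy":0,"wz":0,"claw":1},
    {"tx":0,"ty":0,"tz":-0.8,"wx":0,"wy":0,"wz":0,"claw":1},
    {"tx":0,"ty":0,"tz":-0.5,"wx":0,"wy":0,"wz":0,"claw":1},
    {"tx":0,"ty":0,"tz":0,"wx":0,"wy":0,"wz":0,"claw":1},
    {"tx":0,"ty":0,"tz":0,"wx":0,"wy":0,"wz":0,"claw":1},
  ],
)

```text
clock: 8.9
tcp_pos: [0.508, -0.2617, 0.1027]
orientation: [0.001, -0.0, 1.0, -0.0]
wrist_force: [-0.6, 0.4, -2.4]
finger_gap: 0.047
grip_force: 41.9
```

Request:
carry_out(
  moves=[
    {"tx":0,"ty":0,"tz":-0.2,"wx":0,"wy":0,"wz":0,"claw":1},
    {"tx":0,"ty":0,"tz":-0.2,"wx":0,"wy":0,"wz":0,"claw":1},
    {"tx":0,"ty":0,"tz":0,"wx":0,"wy":0,"wz":0,"claw":1},
    {"tx":0,"ty":0,"tz":0,"wx":0,"wy":0,"wz":0,"claw":1},
  ],
)

```text
clock: 9.4
tcp_pos: [0.5079, -0.2616, 0.0985]
orientation: [0.0, -0.0, 1.0, -0.0]
wrist_force: [-0.1, 0.1, 1.3]
finger_gap: 0.0469
grip_force: 42.2
```

Request:
carry_out(
  moves=[
    {"tx":0,"ty":0,"tz":0,"wx":0,"wy":0,"wz":0,"claw":-0.4},
    {"tx":0,"ty":0,"tz":0,"wx":0,"wy":0,"wz":0,"claw":-1},
    {"tx":0,"ty":0,"tz":0,"wx":0,"wy":0,"wz":0,"claw":-1},
    {"tx":0,"ty":0,"tz":0,"wx":0,"wy":0,"wz":0,"claw":-1},
    {"tx":0,"ty":0,"tz":3,"wx":0,"wy":0,"wz":0,"claw":-1},
    {"tx":0,"ty":0,"tz":5,"wx":0,"wy":0,"wz":0,"claw":-1},
    {"tx":0,"ty":0,"tz":3,"wx":0,"wy":0,"wz":0,"claw":-1},
    {"tx":0,"ty":0,"tz":0,"wx":0,"wy":0,"wz":0,"claw":-1},
  ],
)

```text
clock: 10.4
tcp_pos: [0.5091, -0.2624, 0.211]
orientation: [0.002, -0.0, 1.0, -0.002]
wrist_force: [0.3, -0.2, -0.3]
finger_gap: 0.0851
grip_force: 0.0
```

```bash
python3 - <<'E'
from h import *
st()
w=wrist()
blob(w,.13,.17,.149,(.5074,-.2618),.05)
blob(w,.165,.2,.175,(.5074,-.2618),.05)
try: blob(w,.087,.11,.093,(.64,-.268),.07)
except Exception: pass
E
```

```text
clock 10.4
tcp_pos [ 0.5091 -0.2624  0.211 ]
orientation [ 2.3e-03 -1.0e-04  1.0e+00 -1.6e-03]
joint_pos [-6.1610e-01  3.0130e-01  5.3900e-02  1.3179e+00  1.0000e-04 -6.1640e-01]
wrist_force [ 0.3451 -0.1761 -0.3235]
finger_gap 0.0851
grip_force 0.0
tcp [ 0.5091 -0.2624  0.211 ]
3118 mean [ 0.5058 -0.263 ] rect [ 507.2 -263.2] [50.3 48.9] 24.2
875 mean [ 0.5042 -0.2625] rect [ 504.1 -262.4] [26.7 25.1] 10.5
3669 mean [ 0.6373 -0.2691] rect [ 636.7 -268.2] [80.5 58.2] 65.5
```

Mill is seated in its pocket. Next is the rectangular tin, with the tool turned +1.145 rad.

Request:
carry_out(
  moves=[
    {"tx":1.3,"ty":-0.1,"tz":0,"wx":0,"wy":0,"wz":0.163,"claw":-1},
    {"tx":2,"ty":-0.1,"tz":0,"wx":0,"wy":0,"wz":0.163,"claw":-1},
    {"tx":2,"ty":-0.1,"tz":0,"wx":0,"wy":0,"wz":0.163,"claw":-1},
    {"tx":2,"ty":-0.1,"tz":0,"wx":0,"wy":0,"wz":0.163,"claw":-1},
    {"tx":2,"ty":-0.1,"tz":0,"wx":0,"wy":0,"wz":0.163,"claw":-1},
    {"tx":2,"ty":-0.1,"tz":0,"wx":0,"wy":0,"wz":0.163,"claw":-1},
    {"tx":2,"ty":-0.1,"tz":0,"wx":0,"wy":0,"wz":0.163,"claw":-1},
    {"tx":0,"ty":0,"tz":0,"wx":0,"wy":0,"wz":0,"claw":-1},
  ],
)

```text
clock: 11.45
tcp_pos: [0.6407, -0.2679, 0.2052]
orientation: [-0.001, -0.54, 0.842, 0.002]
wrist_force: [0.3, 0.1, -0.6]
finger_gap: 0.0855
grip_force: 0.0
```

Request:
carry_out(
  moves=[
    {"tx":0,"ty":0,"tz":-3,"wx":0,"wy":0,"wz":0,"claw":-1},
    {"tx":0,"ty":0,"tz":-3,"wx":0,"wy":0,"wz":0,"claw":-1},
    {"tx":0,"ty":0,"tz":-1,"wx":0,"wy":0,"wz":0,"claw":-1},
    {"tx":0,"ty":0,"tz":0,"wx":0,"wy":0,"wz":0,"claw":-1},
    {"tx":0,"ty":0,"tz":0,"wx":0,"wy":0,"wz":0,"claw":-1},
  ],
)

```text
clock: 12.08
tcp_pos: [0.6411, -0.2688, 0.1395]
orientation: [0.0, -0.54, 0.842, -0.001]
wrist_force: [0.1, -0.4, -0.0]
finger_gap: 0.0855
grip_force: 0.0
```

```bash
python3 - <<'E'
from h import *
s=st(); q=s["orientation"]; R=Ro.from_quat([q[1],q[2],q[3],q[0]]).as_matrix(); print(R[:,1].round(3), np.arctan2(R[1,1],R[0,1]))
w=wrist("g6")
blob(w,.087,.11,.093,(.64,-.268),.07)
E
```

```text
clock 12.075
tcp_pos [ 0.6411 -0.2688  0.1395]
orientation [ 4.000e-04 -5.398e-01  8.418e-01 -8.000e-04]
joint_pos [-0.5123  0.5718  0.2942  1.2914 -0.     -1.6528]
wrist_force [ 0.0523 -0.3905 -0.0072]
finger_gap 0.0855
grip_force 0.0
[-0.909  0.417 -0.002] 2.7113023261275413
tcp [ 0.6411 -0.2688  0.1395]
8207 mean [ 0.6396 -0.271 ] rect [ 639.1 -268.7] [79.6 55.9] 65.3
```

View pics/g6.png

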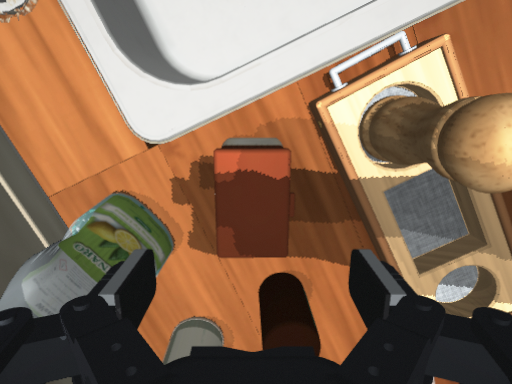

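Wrist view (up ≈ −y): the tin lid is centred at (253,203) and square to the fingers. The soap bottle (120,240) is near the left finger, so I'll check that footprint before descending.

```bash
python3 - <<'E'
from h import *
P=np.load("topP.npy"); w=wrist(); W=cloud(w); W=W[w["z_map"]>.16]
Q=np.vstack([P.reshape(-1,3),W])
def chk(c,ang):
    d=Q[:,:2]-c; t=d@[np.cos(ang),np.sin(ang)]; s=d@[-np.sin(ang),np.cos(ang)]
    f=(abs(t)>.034)&(abs(t)<.09)&(abs(s)<.03)&(Q[:,2]>.02)&(Q[:,2]<.14); print(ang,"pts",f.sum(), "nearest t",np.sort(abs(t[f]))[:5].round(3), Q[f].mean(0).round(3) if f.any() else "")
chk((.641,-.269),-.43); chk((.672,.001),0); chk((.672,.001),1.57); chk((.661,-.14),1.57); chk((.6305,.2745),0); chk((.6305,.2745),1.57)
E
```

```text
tcp [ 0.6413 -0.2689  0.1397]
-0.43 pts 628 nearest t [0.072 0.072 0.072 0.072 0.072] [ 0.558 -0.25   0.036]
0 pts 124 nearest t [0.067 0.067 0.067 0.067 0.067] [ 0.592 -0.001  0.038]
1.57 pts 0 nearest t [] 
1.57 pts 176 nearest t [0.083 0.083 0.083 0.083 0.083] [ 0.639 -0.227  0.087]
0 pts 7 nearest t [0.087 0.087 0.087 0.09  0.09 ] [0.542 0.254 0.038]
1.57 pts 0 nearest t []
```

Request:
carry_out(
  moves=[
    {"tx":0,"ty":0,"tz":-2,"wx":0,"wy":0,"wz":0,"claw":-1},
    {"tx":0,"ty":0,"tz":-2,"wx":0,"wy":0,"wz":0,"claw":-1},
    {"tx":0,"ty":0,"tz":0,"wx":0,"wy":0,"wz":0,"claw":-1},
  ],
)

```text
clock: 12.55
tcp_pos: [0.6398, -0.2679, 0.0971]
orientation: [-0.001, -0.54, 0.842, 0.001]
wrist_force: [-1.0, 0.1, 0.5]
finger_gap: 0.0855
grip_force: 0.0
```

Request:
carry_out(
  moves=[
    {"tx":0,"ty":0,"tz":-3,"wx":0,"wy":0,"wz":0,"claw":-1},
    {"tx":0,"ty":0,"tz":-3,"wx":0,"wy":0,"wz":0,"claw":-1},
    {"tx":0,"ty":0,"tz":-2.7,"wx":0,"wy":0,"wz":0,"claw":-1},
    {"tx":0,"ty":0,"tz":0,"wx":0,"wy":0,"wz":0,"claw":-1},
    {"tx":0,"ty":0,"tz":0,"wx":0,"wy":0,"wz":0,"claw":-1},
  ],
)

```text
clock: 13.18
tcp_pos: [0.6418, -0.269, 0.0131]
orientation: [0.001, -0.54, 0.842, -0.001]
wrist_force: [-0.6, 0.7, 0.4]
finger_gap: 0.0855
grip_force: 0.0
```

Request:
carry_out(
  moves=[
    {"tx":0,"ty":0,"tz":0,"wx":0,"wy":0,"wz":0,"claw":0},
    {"tx":0,"ty":0,"tz":0,"wx":0,"wy":0,"wz":0,"claw":1},
    {"tx":0,"ty":0,"tz":0,"wx":0,"wy":0,"wz":0,"claw":1},
    {"tx":0,"ty":0,"tz":0,"wx":0,"wy":0,"wz":0,"claw":1},
    {"tx":0,"ty":0,"tz":0,"wx":0,"wy":0,"wz":0,"claw":1},
    {"tx":0,"ty":0,"tz":0,"wx":0,"wy":0,"wz":0,"claw":1},
  ],
)

```text
clock: 13.92
tcp_pos: [0.6415, -0.2688, 0.0126]
orientation: [0.001, -0.54, 0.842, -0.001]
wrist_force: [-1.0, -0.1, 5.7]
finger_gap: 0.0512
grip_force: 36.4
```

Request:
carry_out(
  moves=[
    {"tx":0,"ty":0,"tz":1,"wx":0,"wy":0,"wz":0,"claw":1},
    {"tx":0,"ty":0,"tz":2,"wx":0,"wy":0,"wz":0,"claw":1},
    {"tx":0,"ty":0,"tz":3,"wx":0,"wy":0,"wz":0,"claw":1},
    {"tx":0,"ty":0,"tz":4,"wx":0,"wy":0,"wz":0,"claw":1},
    {"tx":0,"ty":0,"tz":4,"wx":0,"wy":0,"wz":0,"claw":1},
    {"tx":0,"ty":0,"tz":3,"wx":0,"wy":0,"wz":0,"claw":1},
    {"tx":0,"ty":0,"tz":1.5,"wx":0,"wy":0,"wz":0,"claw":1},
    {"tx":0,"ty":0,"tz":0,"wx":0,"wy":0,"wz":0,"claw":1},
  ],
)

```text
clock: 14.92
tcp_pos: [0.641, -0.2686, 0.1966]
orientation: [0.0, -0.54, 0.842, -0.001]
wrist_force: [-0.5, -0.2, -2.9]
finger_gap: 0.0511
grip_force: 36.0
```

Request:
carry_out(
  moves=[
    {"tx":-1,"ty":1.8,"tz":0,"wx":0,"wy":0,"wz":0.12,"claw":1},
    {"tx":-2,"ty":2,"tz":0,"wx":0,"wy":0,"wz":0.12,"claw":1},
    {"tx":-3,"ty":2,"tz":0,"wx":0,"wy":0,"wz":0.12,"claw":1},
    {"tx":-3,"ty":2,"tz":0,"wx":0,"wy":0,"wz":0.12,"claw":1},
    {"tx":-3,"ty":2,"tz":0,"wx":0,"wy":0,"wz":0,"claw":1},
    {"tx":-1.7,"ty":0,"tz":0,"wx":0,"wy":0,"wz":0,"claw":1},
    {"tx":0,"ty":0,"tz":0,"wx":0,"wy":0,"wz":0,"claw":1},
    {"tx":0,"ty":0,"tz":0,"wx":0,"wy":0,"wz":0,"claw":1},
  ],
)

```text
clock: 15.92
tcp_pos: [0.5038, -0.1705, 0.1951]
orientation: [0.0, 0.725, -0.689, -0.0]
wrist_force: [-0.3, -0.0, -2.0]
finger_gap: 0.051
grip_force: 36.3
```

```bash
python3 - <<'E'
from h import *
s=st(); q=s["orientation"]; R=Ro.from_quat([q[1],q[2],q[3],q[0]]).as_matrix(); print(np.arctan2(R[1,1],R[0,1])-np.pi)
w=wrist("g7"); t=s["tcp_pos"]
P=cloud(w); D=P-t
m=(np.hypot(D[...,0],D[...,1])<.05)&(D[...,2]<.1)&(D[...,2]>.072)
print("lid z rel tcp",np.percentile(D[m][:,2],[10,50,90]).round(4))
zl=np.median(D[m][:,2]); blob(w,t[2]+zl-.005,t[2]+zl+.005,t[2]+zl,t[:2],.055)
E
```

```text
clock 15.925
tcp_pos [ 0.5038 -0.1705  0.1951]
orientation [ 1.000e-04  7.246e-01 -6.892e-01 -5.000e-04]
joint_pos [-4.7730e-01  2.3210e-01 -7.7200e-02  1.2625e+00  1.0000e-04 -2.0983e+00]
wrist_force [-0.2705 -0.0443 -2.0314]
finger_gap 0.051
grip_force 36.315
-6.23304833120511
tcp [ 0.5038 -0.1705  0.1951]
lid z rel tcp [0.0795 0.0806 0.0892]
26016 mean [ 0.5043 -0.1882] rect [ 504.6 -183.6] [112.4  58.4] 3.0
```

View pics/g7.png

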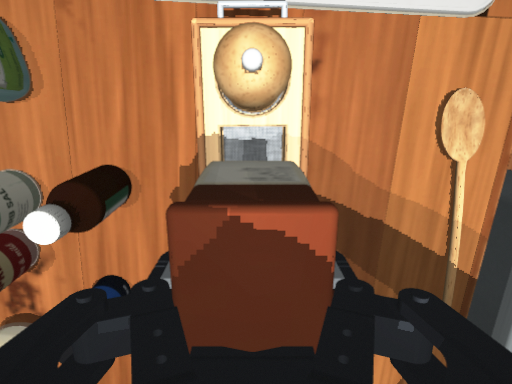

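Wrist view: the tin is held square, and the caddy behind it is aligned with the image, with the oblong pocket at (253,143) partly hidden by the tin. The mill is standing in its pocket at (252,65). I'll lower the tin.

Request:
carry_out(
  moves=[
    {"tx":0,"ty":0,"tz":-3,"wx":0,"wy":0,"wz":0,"claw":1},
    {"tx":0,"ty":0,"tz":-4,"wx":0,"wy":0,"wz":0,"claw":1},
    {"tx":0,"ty":0,"tz":-3,"wx":0,"wy":0,"wz":0,"claw":1},
    {"tx":0,"ty":0,"tz":-2,"wx":0,"wy":0,"wz":0,"claw":1},
    {"tx":0,"ty":0,"tz":-1,"wx":0,"wy":0,"wz":0,"claw":1},
    {"tx":0,"ty":0,"tz":-0.5,"wx":0,"wy":0,"wz":0,"claw":1},
    {"tx":0,"ty":0,"tz":0,"wx":0,"wy":0,"wz":0,"claw":1},
    {"tx":0,"ty":0,"tz":0,"wx":0,"wy":0,"wz":0,"claw":1},
  ],
)

```text
clock: 16.98
tcp_pos: [0.5043, -0.1708, 0.0619]
orientation: [-0.0, 0.725, -0.689, 0.001]
wrist_force: [0.0, -0.5, -2.7]
finger_gap: 0.0513
grip_force: 36.4
```

Request:
carry_out(
  moves=[
    {"tx":0,"ty":0,"tz":-1,"wx":0,"wy":0,"wz":0,"claw":1},
    {"tx":0,"ty":0,"tz":-1,"wx":0,"wy":0,"wz":0,"claw":1},
    {"tx":0,"ty":0,"tz":-0.8,"wx":0,"wy":0,"wz":0,"claw":1},
    {"tx":0,"ty":0,"tz":-0.6,"wx":0,"wy":0,"wz":0,"claw":1},
    {"tx":0,"ty":0,"tz":0,"wx":0,"wy":0,"wz":0,"claw":1},
    {"tx":0,"ty":0,"tz":0,"wx":0,"wy":0,"wz":0,"claw":1},
  ],
)

```text
clock: 17.73
tcp_pos: [0.5038, -0.1705, 0.0272]
orientation: [-0.0, 0.725, -0.689, 0.0]
wrist_force: [0.1, 0.3, -2.4]
finger_gap: 0.0513
grip_force: 36.4
```

Request:
carry_out(
  moves=[
    {"tx":0,"ty":0,"tz":-0.3,"wx":0,"wy":0,"wz":0,"claw":1},
    {"tx":0,"ty":0,"tz":-0.3,"wx":0,"wy":0,"wz":0,"claw":1},
    {"tx":0,"ty":0,"tz":-0.1,"wx":0,"wy":0,"wz":0,"claw":1},
    {"tx":0,"ty":0,"tz":0,"wx":0,"wy":0,"wz":0,"claw":1},
    {"tx":0,"ty":0,"tz":0,"wx":0,"wy":0,"wz":0,"claw":1},
  ],
)

```text
clock: 18.35
tcp_pos: [0.5037, -0.1705, 0.0206]
orientation: [0.0, 0.725, -0.689, 0.0]
wrist_force: [-2.8, 1.6, 6.4]
finger_gap: 0.0511
grip_force: 37.1
```

Request:
carry_out(
  moves=[
    {"tx":0,"ty":0,"tz":0,"wx":0,"wy":0,"wz":0,"claw":-0.4},
    {"tx":0,"ty":0,"tz":0,"wx":0,"wy":0,"wz":0,"claw":-1},
    {"tx":0,"ty":0,"tz":0,"wx":0,"wy":0,"wz":0,"claw":-1},
    {"tx":0,"ty":0,"tz":0,"wx":0,"wy":0,"wz":0,"claw":-1},
    {"tx":0,"ty":0,"tz":2,"wx":0,"wy":0,"wz":0,"claw":-1},
    {"tx":0,"ty":0,"tz":4,"wx":0,"wy":0,"wz":0,"claw":-1},
    {"tx":0,"ty":0,"tz":6,"wx":0,"wy":0,"wz":0,"claw":-1},
    {"tx":0,"ty":0,"tz":6,"wx":0,"wy":0,"wz":0,"claw":-1},
  ],
)

```text
clock: 19.35
tcp_pos: [0.5032, -0.1702, 0.2015]
orientation: [0.0, 0.725, -0.689, -0.0]
wrist_force: [0.4, -1.0, 0.7]
finger_gap: 0.0854
grip_force: 0.0
```

Request:
carry_out(
  moves=[
    {"tx":2.1,"ty":2.2,"tz":0,"wx":0,"wy":0,"wz":-0.175,"claw":-1},
    {"tx":2.1,"ty":2.2,"tz":0,"wx":0,"wy":0,"wz":-0.175,"claw":-1},
    {"tx":2.1,"ty":2.2,"tz":0,"wx":0,"wy":0,"wz":-0.175,"claw":-1},
    {"tx":2.1,"ty":2.2,"tz":0,"wx":0,"wy":0,"wz":-0.175,"claw":-1},
    {"tx":2.1,"ty":2.1,"tz":0,"wx":0,"wy":0,"wz":-0.175,"claw":-1},
    {"tx":2.1,"ty":2.1,"tz":0,"wx":0,"wy":0,"wz":-0.175,"claw":-1},
    {"tx":2.1,"ty":2.1,"tz":0,"wx":0,"wy":0,"wz":-0.175,"claw":-1},
    {"tx":2.1,"ty":2.1,"tz":0,"wx":0,"wy":0,"wz":-0.175,"claw":-1},
  ],
)

```text
clock: 20.35
tcp_pos: [0.6722, 0.0024, 0.1998]
orientation: [-0.0, -0.108, 0.994, 0.0]
wrist_force: [0.2, -1.0, -0.3]
finger_gap: 0.0855
grip_force: 0.0
```

Request:
carry_out(
  moves=[
    {"tx":0,"ty":0,"tz":0,"wx":0,"wy":0,"wz":0,"claw":-1},
    {"tx":0,"ty":0,"tz":0,"wx":0,"wy":0,"wz":0,"claw":-1},
  ],
)

```text
clock: 20.6
tcp_pos: [0.6711, 0.0014, 0.1996]
orientation: [-0.001, -0.111, 0.994, -0.0]
wrist_force: [-0.3, -0.9, -0.0]
finger_gap: 0.0855
grip_force: 0.0
```

```bash
python3 - <<'E'
from h import *
s=st()
w=wrist(); blob(w,.095,.112,.103,(.672,.001),.045)
c=read_camera("top"); cv2.imwrite("pics/t2.png",cv2.resize(c["image"][90:280,120:390],(800,563),interpolation=cv2.INTER_CUBIC))
E
```

```text
clock 20.6
tcp_pos [0.6711 0.0014 0.1996]
orientation [-5.000e-04 -1.113e-01  9.938e-01 -0.000e+00]
joint_pos [-1.1730e-01  5.1160e-01  3.4110e-01  1.4013e+00 -2.0000e-04 -3.4030e-01]
wrist_force [-0.3409 -0.8856 -0.0151]
finger_gap 0.0855
grip_force 0.0
tcp [0.6711 0.0014 0.1996]
2125 mean [ 0.6716 -0.0012] rect [671.9  -1.1] [44.9 44.4] 12.7
```

View pics/t2.png

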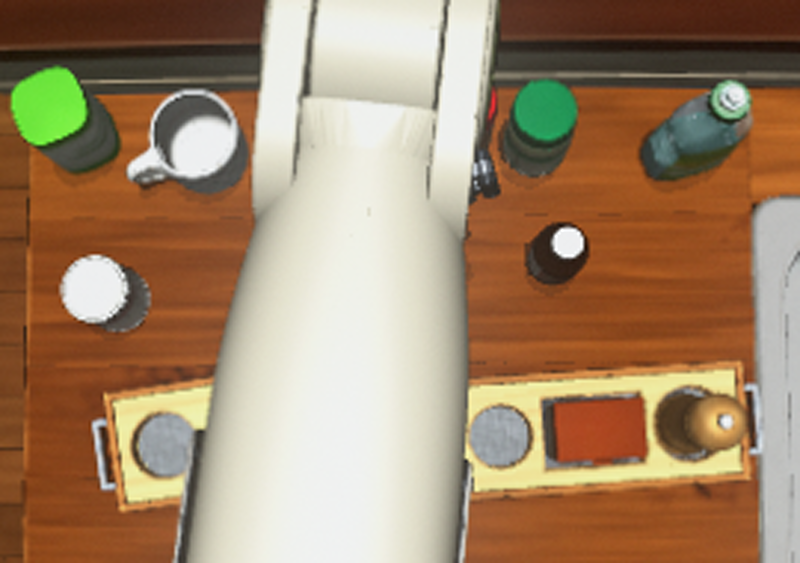

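Top view: the mill (705,425) and the rectangular tin (600,430) both stand in their pockets. I'll descend on the shaker.

Request:
carry_out(
  moves=[
    {"tx":0,"ty":-0.1,"tz":-4,"wx":0,"wy":0,"wz":0,"claw":-1},
    {"tx":0,"ty":0,"tz":-4,"wx":0,"wy":0,"wz":0,"claw":-1},
    {"tx":0,"ty":0,"tz":-4,"wx":0,"wy":0,"wz":0,"claw":-1},
    {"tx":0,"ty":0,"tz":-4,"wx":0,"wy":0,"wz":0,"claw":-1},
    {"tx":0,"ty":0,"tz":-2.4,"wx":0,"wy":0,"wz":0,"claw":-1},
    {"tx":0,"ty":0,"tz":0,"wx":0,"wy":0,"wz":0,"claw":-1},
    {"tx":0,"ty":0,"tz":0,"wx":0,"wy":0,"wz":0,"claw":-1},
  ],
)

```text
clock: 21.58
tcp_pos: [0.6723, 0.0, 0.0175]
orientation: [0.001, -0.11, 0.994, -0.0]
wrist_force: [0.8, 0.5, 0.8]
finger_gap: 0.0853
grip_force: 0.0
```

Request:
carry_out(
  moves=[
    {"tx":0,"ty":0,"tz":0,"wx":0,"wy":0,"wz":0,"claw":0},
    {"tx":0,"ty":0,"tz":0,"wx":0,"wy":0,"wz":0,"claw":1},
    {"tx":0,"ty":0,"tz":0,"wx":0,"wy":0,"wz":0,"claw":1},
    {"tx":0,"ty":0,"tz":0,"wx":0,"wy":0,"wz":0,"claw":1},
    {"tx":0,"ty":0,"tz":0,"wx":0,"wy":0,"wz":0,"claw":1},
    {"tx":0,"ty":0,"tz":0,"wx":0,"wy":0,"wz":0,"claw":1},
  ],
)

```text
clock: 22.32
tcp_pos: [0.6725, 0.0003, 0.0173]
orientation: [0.001, -0.11, 0.994, -0.0]
wrist_force: [-1.2, -1.5, 6.3]
finger_gap: 0.0447
grip_force: 37.9
```

Request:
carry_out(
  moves=[
    {"tx":0,"ty":0,"tz":1,"wx":0,"wy":0,"wz":0,"claw":1},
    {"tx":0,"ty":0,"tz":3,"wx":0,"wy":0,"wz":0,"claw":1},
    {"tx":0,"ty":0,"tz":4,"wx":0,"wy":0,"wz":0,"claw":1},
    {"tx":0,"ty":0,"tz":4,"wx":0,"wy":0,"wz":0,"claw":1},
    {"tx":0,"ty":0,"tz":3,"wx":0,"wy":0,"wz":0,"claw":1},
    {"tx":0,"ty":0,"tz":0,"wx":0,"wy":0,"wz":0,"claw":1},
  ],
)

```text
clock: 23.08
tcp_pos: [0.6733, 0.0006, 0.1689]
orientation: [0.003, -0.11, 0.994, -0.0]
wrist_force: [0.6, 0.9, -1.4]
finger_gap: 0.0445
grip_force: 39.3
```

Request:
carry_out(
  moves=[
    {"tx":-2,"ty":-1,"tz":0,"wx":0,"wy":0,"wz":0.175,"claw":1},
    {"tx":-2.2,"ty":-1.1,"tz":0,"wx":0,"wy":0,"wz":0.175,"claw":1},
    {"tx":-2.2,"ty":-1.1,"tz":0,"wx":0,"wy":0,"wz":0.175,"claw":1},
    {"tx":-2.2,"ty":-1.1,"tz":0,"wx":0,"wy":0,"wz":0.175,"claw":1},
    {"tx":-2.2,"ty":-1.1,"tz":0,"wx":0,"wy":0,"wz":0.175,"claw":1},
    {"tx":-2.2,"ty":-1.1,"tz":0,"wx":0,"wy":0,"wz":0.175,"claw":1},
    {"tx":-2.2,"ty":-1.1,"tz":0,"wx":0,"wy":0,"wz":0.175,"claw":1},
    {"tx":-2.2,"ty":-1,"tz":0,"wx":0,"wy":0,"wz":0.175,"claw":1},
  ],
)

```text
clock: 24.08
tcp_pos: [0.4956, -0.0852, 0.1639]
orientation: [0.001, 0.727, -0.687, -0.002]
wrist_force: [-0.1, -0.4, -2.1]
finger_gap: 0.0446
grip_force: 39.1
```

Request:
carry_out(
  moves=[
    {"tx":0,"ty":0,"tz":0,"wx":0,"wy":0,"wz":0,"claw":1},
    {"tx":0,"ty":0,"tz":0,"wx":0,"wy":0,"wz":0,"claw":1},
    {"tx":0,"ty":0,"tz":0,"wx":0,"wy":0,"wz":0,"claw":1},
  ],
)

```text
clock: 24.45
tcp_pos: [0.4981, -0.0851, 0.1655]
orientation: [0.0, 0.724, -0.689, -0.0]
wrist_force: [-0.3, 0.2, -1.5]
finger_gap: 0.0449
grip_force: 39.2
```

```bash
python3 - <<'E'
from h import *
s=st(); t=s["tcp_pos"]; w=wrist("g8"); P=cloud(w); D=P-t
m=(np.hypot(D[...,0],D[...,1])<.03)&(D[...,2]<.1)&(D[...,2]>.06)
z=np.median(D[m][:,2]); print("cap z rel",z)
blob(w,t[2]+z-.005,t[2]+z+.005,t[2]+z,t[:2],.024)
E
```

```text
clock 24.45
tcp_pos [ 0.4981 -0.0851  0.1655]
orientation [ 0.000e+00  7.245e-01 -6.893e-01 -3.000e-04]
joint_pos [-3.2830e-01  1.9340e-01 -1.9980e-01  1.1781e+00  2.0000e-04 -1.9488e+00]
wrist_force [-0.2893  0.1844 -1.5354]
finger_gap 0.0449
grip_force 39.1557
tcp [ 0.4981 -0.0851  0.1655]
cap z rel 0.08473201445854145
9307 mean [ 0.4978 -0.0934] rect [498.2 -93.8] [42.  31.6] 10.3
```

View pics/g8.png

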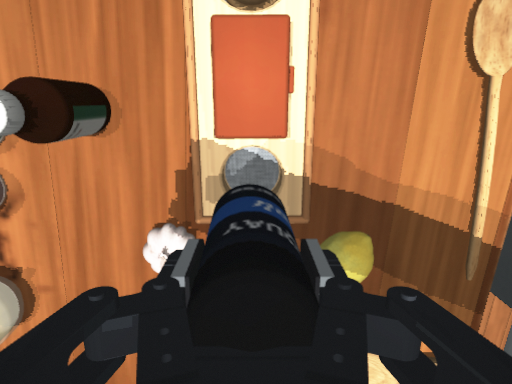

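Wrist view: the shaker is held upright and in line with the round pocket (252,172). The tin is in its pocket at (250,77). I'll lower the shaker.

Request:
carry_out(
  moves=[
    {"tx":0,"ty":0,"tz":-3,"wx":0,"wy":0,"wz":0,"claw":1},
    {"tx":0,"ty":0,"tz":-4,"wx":0,"wy":0,"wz":0,"claw":1},
    {"tx":0,"ty":0,"tz":-3,"wx":0,"wy":0,"wz":0,"claw":1},
    {"tx":0,"ty":0,"tz":-1.5,"wx":0,"wy":0,"wz":0,"claw":1},
    {"tx":0,"ty":0,"tz":-1,"wx":0,"wy":0,"wz":0,"claw":1},
    {"tx":0,"ty":0,"tz":-0.7,"wx":0,"wy":0,"wz":0,"claw":1},
    {"tx":0,"ty":0,"tz":0,"wx":0,"wy":0,"wz":0,"claw":1},
    {"tx":0,"ty":0,"tz":0,"wx":0,"wy":0,"wz":0,"claw":1},
  ],
)

```text
clock: 25.5
tcp_pos: [0.4983, -0.0856, 0.0348]
orientation: [-0.0, 0.725, -0.689, 0.001]
wrist_force: [0.9, -0.3, -0.6]
finger_gap: 0.0444
grip_force: 39.1
```

Request:
carry_out(
  moves=[
    {"tx":0,"ty":0,"tz":-0.3,"wx":0,"wy":0,"wz":0,"claw":1},
    {"tx":0,"ty":0,"tz":-0.3,"wx":0,"wy":0,"wz":0,"claw":1},
    {"tx":0,"ty":0,"tz":-0.2,"wx":0,"wy":0,"wz":0,"claw":1},
    {"tx":0,"ty":0,"tz":0,"wx":0,"wy":0,"wz":0,"claw":1},
    {"tx":0,"ty":0,"tz":0,"wx":0,"wy":0,"wz":0,"claw":1},
  ],
)

```text
clock: 26.12
tcp_pos: [0.4976, -0.0854, 0.026]
orientation: [0.0, 0.725, -0.689, -0.0]
wrist_force: [0.1, 0.2, -1.0]
finger_gap: 0.0448
grip_force: 39.1
```

Request:
carry_out(
  moves=[
    {"tx":0,"ty":0,"tz":-0.2,"wx":0,"wy":0,"wz":0,"claw":1},
    {"tx":0,"ty":0,"tz":0,"wx":0,"wy":0,"wz":0,"claw":1},
    {"tx":0,"ty":0,"tz":0,"wx":0,"wy":0,"wz":0,"claw":1},
  ],
)

```text
clock: 26.5
tcp_pos: [0.498, -0.0856, 0.0253]
orientation: [-0.0, 0.725, -0.689, 0.001]
wrist_force: [-2.2, 1.1, 8.0]
finger_gap: 0.0446
grip_force: 38.2
```

Request:
carry_out(
  moves=[
    {"tx":0,"ty":0,"tz":0,"wx":0,"wy":0,"wz":0,"claw":-0.3},
    {"tx":0,"ty":0,"tz":0,"wx":0,"wy":0,"wz":0,"claw":-1},
    {"tx":0,"ty":0,"tz":0,"wx":0,"wy":0,"wz":0,"claw":-1},
    {"tx":0,"ty":0,"tz":0,"wx":0,"wy":0,"wz":0,"claw":-1},
    {"tx":0,"ty":0,"tz":2,"wx":0,"wy":0,"wz":0,"claw":-1},
    {"tx":0,"ty":0,"tz":4,"wx":0,"wy":0,"wz":0,"claw":-1},
    {"tx":0,"ty":0,"tz":6,"wx":0,"wy":0,"wz":0,"claw":-1},
    {"tx":0,"ty":0,"tz":6,"wx":0,"wy":0,"wz":0,"claw":-1},
  ],
)

```text
clock: 27.5
tcp_pos: [0.4972, -0.0853, 0.2055]
orientation: [0.0, 0.725, -0.689, -0.0]
wrist_force: [0.4, -0.4, -0.6]
finger_gap: 0.0854
grip_force: 0.0
```

Request:
carry_out(
  moves=[
    {"tx":2,"ty":-0.6,"tz":0,"wx":0,"wy":0,"wz":-0.175,"claw":-1},
    {"tx":2,"ty":-0.6,"tz":0,"wx":0,"wy":0,"wz":-0.175,"claw":-1},
    {"tx":2,"ty":-0.7,"tz":0,"wx":0,"wy":0,"wz":-0.175,"claw":-1},
    {"tx":2,"ty":-0.7,"tz":0,"wx":0,"wy":0,"wz":-0.175,"claw":-1},
    {"tx":2.1,"ty":-0.7,"tz":0,"wx":0,"wy":0,"wz":-0.175,"claw":-1},
    {"tx":2.1,"ty":-0.7,"tz":0,"wx":0,"wy":0,"wz":-0.175,"claw":-1},
    {"tx":2.1,"ty":-0.7,"tz":0,"wx":0,"wy":0,"wz":-0.175,"claw":-1},
    {"tx":2.1,"ty":-0.7,"tz":0,"wx":0,"wy":0,"wz":-0.175,"claw":-1},
  ],
)

```text
clock: 28.5
tcp_pos: [0.6622, -0.1396, 0.2036]
orientation: [-0.0, -0.107, 0.994, 0.0]
wrist_force: [1.2, 0.1, 1.0]
finger_gap: 0.0855
grip_force: 0.0
```

Request:
carry_out(
  moves=[
    {"tx":0,"ty":0,"tz":0,"wx":0,"wy":0,"wz":0,"claw":-1},
    {"tx":0,"ty":0,"tz":0,"wx":0,"wy":0,"wz":0,"claw":-1},
  ],
)

```text
clock: 28.75
tcp_pos: [0.6609, -0.1391, 0.2036]
orientation: [-0.001, -0.112, 0.994, 0.0]
wrist_force: [-0.8, -0.4, 0.0]
finger_gap: 0.0853
grip_force: 0.0
```

```bash
python3 - <<'E'
from h import *
w=wrist(); blob(w,.127,.15,.137,(.661,-.14),.03); blob(w,.06,.15,.1,(.661,-.14),.03)
c=read_camera("top"); Z=cloud(c)
for n,p,z in(("shaker",(.4977,-.086),.111),("tin",(.502,-.171),.101),("garlic",(.579,-.001),.05)):
    print(n); blob(c,z-.012,z+.012,z,p,.055)
E
```

```text
tcp [ 0.6609 -0.1391  0.2036]
1029 mean [ 0.6607 -0.1415] rect [ 661.  -141.5] [28.6 26.1] 12.8
2452 mean [ 0.6597 -0.1419] rect [ 659.8 -142. ] [49.  49.2] 57.9
shaker
0 mean [nan nan] rect [0. 0.] [0. 0.] 0.0
tin
0 mean [nan nan] rect [0. 0.] [0. 0.] 0.0
garlic
162 mean [ 0.5773 -0.0029] rect [565.4 -11.7] [71.7 39.4] 36.4h.py:27: RuntimeWarning: Mean of empty slice.
  q=Q[m][:,:2]; R=cv2.minAreaRect((q*1000).astype(np.float32)); print(m.sum(),"mean",q.mean(0).round(4),"rect",np.round(R[0],1),np.round(R[1],1),round(R[2],1))
  ret = um.true_divide(
```

Request:
carry_out(
  moves=[
    {"tx":0,"ty":-0.1,"tz":-3,"wx":0,"wy":0,"wz":0,"claw":-1},
    {"tx":0,"ty":0,"tz":-4,"wx":0,"wy":0,"wz":0,"claw":-1},
    {"tx":0,"ty":0,"tz":-3,"wx":0,"wy":0,"wz":0,"claw":-1},
    {"tx":0,"ty":0,"tz":-2.4,"wx":0,"wy":0,"wz":0,"claw":-1},
    {"tx":0,"ty":0,"tz":0,"wx":0,"wy":0,"wz":0,"claw":-1},
    {"tx":0,"ty":0,"tz":0,"wx":0,"wy":0,"wz":0,"claw":-1},
  ],
)

```text
clock: 29.6
tcp_pos: [0.662, -0.1405, 0.0815]
orientation: [0.001, -0.111, 0.994, -0.0]
wrist_force: [0.6, 0.6, 1.0]
finger_gap: 0.0857
grip_force: 0.0
```

Request:
carry_out(
  moves=[
    {"tx":0,"ty":0,"tz":0,"wx":0,"wy":0,"wz":0,"claw":0},
    {"tx":0,"ty":0,"tz":0,"wx":0,"wy":0,"wz":0,"claw":1},
    {"tx":0,"ty":0,"tz":0,"wx":0,"wy":0,"wz":0,"claw":1},
    {"tx":0,"ty":0,"tz":0,"wx":0,"wy":0,"wz":0,"claw":1},
    {"tx":0,"ty":0,"tz":0,"wx":0,"wy":0,"wz":0,"claw":1},
    {"tx":0,"ty":0,"tz":0,"wx":0,"wy":0,"wz":0,"claw":1},
    {"tx":0,"ty":0,"tz":0,"wx":0,"wy":0,"wz":0,"claw":1},
  ],
)

```text
clock: 30.48
tcp_pos: [0.662, -0.1405, 0.0807]
orientation: [0.0, -0.11, 0.994, -0.0]
wrist_force: [-0.9, -0.1, 6.2]
finger_gap: 0.0274
grip_force: 39.4
```

Request:
carry_out(
  moves=[
    {"tx":0,"ty":0,"tz":1,"wx":0,"wy":0,"wz":0,"claw":1},
    {"tx":0,"ty":0,"tz":2,"wx":0,"wy":0,"wz":0,"claw":1},
    {"tx":0,"ty":0,"tz":3,"wx":0,"wy":0,"wz":0,"claw":1},
    {"tx":0,"ty":0,"tz":4,"wx":0,"wy":0,"wz":0,"claw":1},
    {"tx":0,"ty":0,"tz":3,"wx":0,"wy":0,"wz":0,"claw":1},
    {"tx":0,"ty":0,"tz":0,"wx":0,"wy":0,"wz":0,"claw":1},
  ],
)

```text
clock: 31.22
tcp_pos: [0.663, -0.1408, 0.2126]
orientation: [0.002, -0.11, 0.994, -0.001]
wrist_force: [1.1, -0.2, -1.7]
finger_gap: 0.0274
grip_force: 39.7
```

Request:
carry_out(
  moves=[
    {"tx":-2,"ty":2,"tz":0,"wx":0,"wy":0,"wz":0,"claw":1},
    {"tx":-2,"ty":4,"tz":0,"wx":0,"wy":0,"wz":0,"claw":1},
    {"tx":-2,"ty":4.5,"tz":0,"wx":0,"wy":0,"wz":0,"claw":1},
    {"tx":-2,"ty":4.5,"tz":0,"wx":0,"wy":0,"wz":0,"claw":1},
    {"tx":-2,"ty":4.5,"tz":0,"wx":0,"wy":0,"wz":0,"claw":1},
    {"tx":-2,"ty":4.5,"tz":0,"wx":0,"wy":0,"wz":0,"claw":1},
    {"tx":-2,"ty":4.5,"tz":0,"wx":0,"wy":0,"wz":0,"claw":1},
    {"tx":-2,"ty":4.5,"tz":0,"wx":0,"wy":0,"wz":0,"claw":1},
  ],
)

```text
clock: 32.22
tcp_pos: [0.4996, 0.1907, 0.2078]
orientation: [-0.002, -0.11, 0.994, -0.0]
wrist_force: [0.3, 0.0, -1.9]
finger_gap: 0.0273
grip_force: 39.7
```

Request:
carry_out(
  moves=[
    {"tx":-1,"ty":2,"tz":0,"wx":0,"wy":0,"wz":0,"claw":1},
    {"tx":0,"ty":1.3,"tz":0,"wx":0,"wy":0,"wz":0,"claw":1},
    {"tx":0,"ty":0,"tz":0,"wx":0,"wy":0,"wz":0,"claw":1},
    {"tx":0,"ty":0,"tz":0,"wx":0,"wy":0,"wz":0,"claw":1},
    {"tx":0,"ty":0,"tz":0,"wx":0,"wy":0,"wz":0,"claw":1},
  ],
)

```text
clock: 32.85
tcp_pos: [0.4921, 0.2217, 0.2098]
orientation: [-0.0, -0.11, 0.994, -0.0]
wrist_force: [-0.5, 0.1, -1.7]
finger_gap: 0.0277
grip_force: 39.8
```

```bash
python3 - <<'E'
from h import *
s=st(); t=s["tcp_pos"]; w=wrist("g9"); P=cloud(w); D=P-t
m=(np.hypot(D[...,0],D[...,1])<.016)&(D[...,2]<.1)&(D[...,2]>.02)
print("cap z rel",np.percentile(D[m][:,2],[50,90,98]).round(4))
for z in(-.07,-.05,-.03,-.01,.01):
    k=(np.hypot(D[...,0],D[...,1])<.04)&(abs(D[...,2]-z)<.006); print(z,k.sum(),D[k].min(0).round(3),D[k].max(0).round(3))
E
```

```text
clock 32.85
tcp_pos [0.4921 0.2217 0.2098]
orientation [-1.000e-04 -1.096e-01  9.940e-01 -1.000e-04]
joint_pos [ 2.7460e-01  2.4230e-01 -2.8000e-02  1.3007e+00 -1.0000e-04  5.4900e-02]
wrist_force [-0.5212  0.1295 -1.7308]
finger_gap 0.0277
grip_force 39.8102
tcp [0.4921 0.2217 0.2098]
cap z rel [0.0549 0.0599 0.0705]
-0.07 116 [-0.022 -0.024 -0.076] [-0.002  0.016 -0.064]
-0.05 178 [-0.022 -0.024 -0.056] [-0.003  0.019 -0.044]
-0.03 238 [-0.023 -0.025 -0.036] [-0.002  0.019 -0.024]
-0.01 345 [-0.023 -0.025 -0.016] [-0.001  0.022 -0.004]
0.01 1485 [-0.023 -0.025  0.004] [0.005 0.023 0.016]
```

View pics/g9.png

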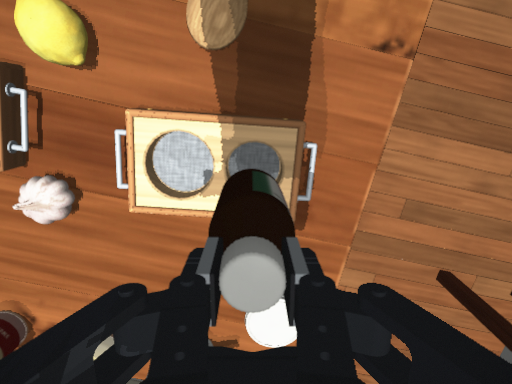

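Wrist view: the bottle hangs upright over the smaller pocket (253,158), and the large pocket (182,162) is free. I'll lower the bottle.

Request:
carry_out(
  moves=[
    {"tx":-0.2,"ty":0.1,"tz":-2,"wx":0,"wy":0,"wz":0,"claw":1},
    {"tx":0,"ty":0,"tz":-3,"wx":0,"wy":0,"wz":0,"claw":1},
    {"tx":0,"ty":0,"tz":-3,"wx":0,"wy":0,"wz":0,"claw":1},
    {"tx":0,"ty":0,"tz":-2,"wx":0,"wy":0,"wz":0,"claw":1},
    {"tx":0,"ty":0,"tz":-1,"wx":0,"wy":0,"wz":0,"claw":1},
    {"tx":0,"ty":0,"tz":-0.5,"wx":0,"wy":0,"wz":0,"claw":1},
    {"tx":0,"ty":0,"tz":0,"wx":0,"wy":0,"wz":0,"claw":1},
    {"tx":0,"ty":0,"tz":0,"wx":0,"wy":0,"wz":0,"claw":1},
  ],
)

```text
clock: 33.9
tcp_pos: [0.4903, 0.2237, 0.0958]
orientation: [0.001, -0.11, 0.994, 0.0]
wrist_force: [0.7, 0.7, -1.7]
finger_gap: 0.0278
grip_force: 39.8
```

Request:
carry_out(
  moves=[
    {"tx":0,"ty":0,"tz":-0.3,"wx":0,"wy":0,"wz":0,"claw":1},
    {"tx":0,"ty":0,"tz":-0.3,"wx":0,"wy":0,"wz":0,"claw":1},
    {"tx":0,"ty":0,"tz":0,"wx":0,"wy":0,"wz":0,"claw":1},
    {"tx":0,"ty":0,"tz":0,"wx":0,"wy":0,"wz":0,"claw":1},
  ],
)

```text
clock: 34.4
tcp_pos: [0.4895, 0.2236, 0.089]
orientation: [-0.0, -0.11, 0.994, 0.0]
wrist_force: [-0.5, 0.1, -1.9]
finger_gap: 0.0275
grip_force: 39.9
```

Request:
carry_out(
  moves=[
    {"tx":0,"ty":0,"tz":-0.2,"wx":0,"wy":0,"wz":0,"claw":1},
    {"tx":0,"ty":0,"tz":0,"wx":0,"wy":0,"wz":0,"claw":1},
    {"tx":0,"ty":0,"tz":0,"wx":0,"wy":0,"wz":0,"claw":1},
  ],
)

```text
clock: 34.78
tcp_pos: [0.4906, 0.2239, 0.0887]
orientation: [0.001, -0.11, 0.994, 0.0]
wrist_force: [-1.0, 0.1, 7.4]
finger_gap: 0.0276
grip_force: 40.7
```

Request:
carry_out(
  moves=[
    {"tx":0,"ty":0,"tz":0,"wx":0,"wy":0,"wz":0,"claw":0.2},
    {"tx":0,"ty":0,"tz":0,"wx":0,"wy":0,"wz":0,"claw":-1},
    {"tx":0,"ty":0,"tz":0,"wx":0,"wy":0,"wz":0,"claw":-1},
    {"tx":0,"ty":0,"tz":0,"wx":0,"wy":0,"wz":0,"claw":-1},
    {"tx":0,"ty":0,"tz":0,"wx":0,"wy":0,"wz":0,"claw":-1},
    {"tx":0,"ty":0,"tz":3,"wx":0,"wy":0,"wz":0,"claw":-1},
    {"tx":0,"ty":0,"tz":5,"wx":0,"wy":0,"wz":0,"claw":-1},
    {"tx":0,"ty":0,"tz":4,"wx":0,"wy":0,"wz":0,"claw":-1},
  ],
)

```text
clock: 35.78
tcp_pos: [0.4898, 0.2236, 0.2087]
orientation: [0.0, -0.11, 0.994, 0.0]
wrist_force: [0.8, -0.2, -0.9]
finger_gap: 0.0851
grip_force: 0.0
```

Request:
carry_out(
  moves=[
    {"tx":1.7,"ty":0.6,"tz":0,"wx":0,"wy":0,"wz":0.185,"claw":-1},
    {"tx":1.7,"ty":0.6,"tz":0,"wx":0,"wy":0,"wz":0.185,"claw":-1},
    {"tx":1.7,"ty":0.6,"tz":0,"wx":0,"wy":0,"wz":0.185,"claw":-1},
    {"tx":1.8,"ty":0.6,"tz":0,"wx":0,"wy":0,"wz":0.185,"claw":-1},
    {"tx":1.8,"ty":0.6,"tz":0,"wx":0,"wy":0,"wz":0.185,"claw":-1},
    {"tx":1.8,"ty":0.7,"tz":0,"wx":0,"wy":0,"wz":0.185,"claw":-1},
    {"tx":1.8,"ty":0.7,"tz":0,"wx":0,"wy":0,"wz":0.185,"claw":-1},
    {"tx":1.8,"ty":0.7,"tz":0,"wx":0,"wy":0,"wz":0.185,"claw":-1},
  ],
)

```text
clock: 36.78
tcp_pos: [0.6312, 0.2748, 0.2068]
orientation: [0.0, 0.754, -0.657, -0.0]
wrist_force: [-0.3, 0.0, 0.1]
finger_gap: 0.0849
grip_force: 0.0
```

Request:
carry_out(
  moves=[
    {"tx":0,"ty":0,"tz":0,"wx":0,"wy":0,"wz":0,"claw":-1},
    {"tx":0,"ty":0,"tz":0,"wx":0,"wy":0,"wz":0,"claw":-1},
  ],
)

```text
clock: 37.02
tcp_pos: [0.63, 0.2744, 0.2067]
orientation: [0.0, 0.751, -0.661, -0.0]
wrist_force: [-0.0, 0.1, 0.5]
finger_gap: 0.0851
grip_force: 0.0
```

```bash
python3 - <<'E'
from h import *
s=st(); w=wrist("g10"); blob(w,.09,.106,.096,(.6305,.2745),.05)
E
```

```text
clock 37.025
tcp_pos [0.63   0.2744 0.2067]
orientation [ 5.000e-04  7.508e-01 -6.605e-01 -3.000e-04]
joint_pos [ 0.2941  0.5473  0.4165  1.4412  0.     -1.4044]
wrist_force [-0.0271  0.0752  0.5423]
finger_gap 0.0851
grip_force 0.0
tcp [0.63   0.2744 0.2067]
3501 mean [0.6314 0.2746] rect [631.3 274.9] [60.  59.8] 7.3
```

View pics/g10.png

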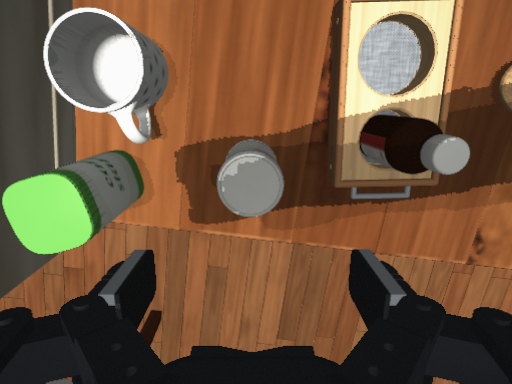

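Wrist view: the bottle stands in its pocket (395,140). The round tin lid is at (250,183), with the green jar and mug clear of the fingers. I'll descend.

Request:
carry_out(
  moves=[
    {"tx":0.1,"ty":0.1,"tz":-4,"wx":0,"wy":0,"wz":0,"claw":-1},
    {"tx":0,"ty":0,"tz":-4,"wx":0,"wy":0,"wz":0,"claw":-1},
    {"tx":0,"ty":0,"tz":-4,"wx":0,"wy":0,"wz":0,"claw":-1},
    {"tx":0,"ty":0,"tz":-4,"wx":0,"wy":0,"wz":0,"claw":-1},
    {"tx":0,"ty":0,"tz":-3.7,"wx":0,"wy":0,"wz":0,"claw":-1},
    {"tx":0,"ty":0,"tz":0,"wx":0,"wy":0,"wz":0,"claw":-1},
    {"tx":0,"ty":0,"tz":0,"wx":0,"wy":0,"wz":0,"claw":-1},
  ],
)

```text
clock: 37.95
tcp_pos: [0.6322, 0.2758, 0.0118]
orientation: [-0.001, 0.751, -0.66, 0.0]
wrist_force: [-0.1, 1.1, 0.6]
finger_gap: 0.085
grip_force: 0.0
```

Request:
carry_out(
  moves=[
    {"tx":0,"ty":0,"tz":0,"wx":0,"wy":0,"wz":0,"claw":0},
    {"tx":0,"ty":0,"tz":0,"wx":0,"wy":0,"wz":0,"claw":1},
    {"tx":0,"ty":0,"tz":0,"wx":0,"wy":0,"wz":0,"claw":1},
    {"tx":0,"ty":0,"tz":0,"wx":0,"wy":0,"wz":0,"claw":1},
    {"tx":0,"ty":0,"tz":0,"wx":0,"wy":0,"wz":0,"claw":1},
  ],
)

```text
clock: 38.58
tcp_pos: [0.633, 0.2762, 0.0126]
orientation: [-0.002, 0.752, -0.66, 0.001]
wrist_force: [-1.7, 0.7, 5.3]
finger_gap: 0.0602
grip_force: 44.1
```

Request:
carry_out(
  moves=[
    {"tx":0,"ty":0,"tz":1,"wx":0,"wy":0,"wz":0,"claw":1},
    {"tx":0,"ty":0,"tz":2,"wx":0,"wy":0,"wz":0,"claw":1},
    {"tx":0,"ty":0,"tz":4,"wx":0,"wy":0,"wz":0,"claw":1},
    {"tx":0,"ty":0,"tz":5,"wx":0,"wy":0,"wz":0,"claw":1},
    {"tx":0,"ty":0,"tz":4,"wx":0,"wy":0,"wz":0,"claw":1},
    {"tx":0,"ty":0,"tz":0,"wx":0,"wy":0,"wz":0,"claw":1},
  ],
)

```text
clock: 39.33
tcp_pos: [0.634, 0.2764, 0.1751]
orientation: [-0.004, 0.752, -0.66, 0.002]
wrist_force: [-0.5, 0.4, -3.0]
finger_gap: 0.0601
grip_force: 44.0
```

Request:
carry_out(
  moves=[
    {"tx":0,"ty":-2,"tz":0,"wx":0,"wy":0,"wz":0,"claw":1},
    {"tx":-1,"ty":-3,"tz":0,"wx":0,"wy":0,"wz":0,"claw":1},
    {"tx":-2,"ty":-3,"tz":0,"wx":0,"wy":0,"wz":0,"claw":1},
    {"tx":-3,"ty":-3,"tz":0,"wx":0,"wy":0,"wz":0,"claw":1},
    {"tx":-3,"ty":-2.3,"tz":0,"wx":0,"wy":0,"wz":0,"claw":1},
    {"tx":-2.5,"ty":0,"tz":0,"wx":0,"wy":0,"wz":0,"claw":1},
    {"tx":-1.3,"ty":0,"tz":0,"wx":0,"wy":0,"wz":0,"claw":1},
    {"tx":0,"ty":0,"tz":0,"wx":0,"wy":0,"wz":0,"claw":1},
  ],
)

```text
clock: 40.33
tcp_pos: [0.5026, 0.1423, 0.1693]
orientation: [0.001, 0.752, -0.66, -0.0]
wrist_force: [0.0, -0.5, -2.5]
finger_gap: 0.0599
grip_force: 44.1
```

Request:
carry_out(
  moves=[
    {"tx":0,"ty":0,"tz":0,"wx":0,"wy":0,"wz":0,"claw":1},
    {"tx":0,"ty":0,"tz":0,"wx":0,"wy":0,"wz":0,"claw":1},
  ],
)

```text
clock: 40.58
tcp_pos: [0.5045, 0.1428, 0.1698]
orientation: [-0.0, 0.752, -0.659, 0.0]
wrist_force: [-0.4, -0.7, -2.1]
finger_gap: 0.0602
grip_force: 44.0
```

```bash
python3 - <<'E'
from h import *
s=st(); t=s["tcp_pos"]; w=wrist(); P=cloud(w); D=P-t
m=(np.hypot(D[...,0],D[...,1])<.03)&(D[...,2]<.1)&(D[...,2]>.06)
print("lid z rel",np.percentile(D[m][:,2],[10,50,90]).round(4))
for z in(0,.02,.04):
    k=(np.hypot(D[...,0],D[...,1])<.05)&(abs(D[...,2]-z)<.006); print(z,k.sum(),D[k].min(0).round(3),D[k].max(0).round(3))
m=(P[...,2]>.03)&(P[...,2]<.045)&(np.hypot(P[...,0]-.504,P[...,1]-.142)<.09)
q=P[m]; print("frame",q.min(0).round(3),q.max(0).round(3))
E
```

```text
clock 40.575
tcp_pos [0.5045 0.1428 0.1698]
orientation [-0.000e+00  7.517e-01 -6.594e-01  1.000e-04]
joint_pos [ 1.2260e-01  2.2670e-01 -1.4690e-01  1.1971e+00 -1.0000e-04 -1.5788e+00]
wrist_force [-0.4395 -0.7293 -2.0885]
finger_gap 0.0602
grip_force 44.0487
tcp [0.5045 0.1428 0.1698]
lid z rel [0.0796 0.0826 0.0835]
0 404 [-0.025 -0.03  -0.006] [ 0.026 -0.013  0.006]
0.02 576 [-0.025 -0.03   0.014] [ 0.028 -0.009  0.026]
0.04 1221 [-0.043 -0.03   0.034] [ 0.043 -0.001  0.046]
frame [0.442 0.082 0.03 ] [0.566 0.195 0.043]
```

Request:
carry_out(
  moves=[
    {"tx":0,"ty":0,"tz":-3,"wx":0,"wy":0,"wz":0,"claw":1},
    {"tx":0,"ty":0,"tz":-4,"wx":0,"wy":0,"wz":0,"claw":1},
    {"tx":0,"ty":0,"tz":-3,"wx":0,"wy":0,"wz":0,"claw":1},
    {"tx":0,"ty":0,"tz":-2,"wx":0,"wy":0,"wz":0,"claw":1},
    {"tx":0,"ty":0,"tz":-1.2,"wx":0,"wy":0,"wz":0,"claw":1},
    {"tx":0,"ty":0,"tz":-0.8,"wx":0,"wy":0,"wz":0,"claw":1},
    {"tx":0,"ty":0,"tz":0,"wx":0,"wy":0,"wz":0,"claw":1},
    {"tx":0,"ty":0,"tz":0,"wx":0,"wy":0,"wz":0,"claw":1},
  ],
)

```text
clock: 41.62
tcp_pos: [0.5043, 0.1427, 0.0308]
orientation: [-0.0, 0.752, -0.66, 0.0]
wrist_force: [-0.1, 0.0, -2.6]
finger_gap: 0.0604
grip_force: 44.1
```

Request:
carry_out(
  moves=[
    {"tx":0,"ty":0,"tz":-0.3,"wx":0,"wy":0,"wz":0,"claw":1},
    {"tx":0,"ty":0,"tz":-0.3,"wx":0,"wy":0,"wz":0,"claw":1},
    {"tx":0,"ty":0,"tz":-0.2,"wx":0,"wy":0,"wz":0,"claw":1},
    {"tx":0,"ty":0,"tz":0,"wx":0,"wy":0,"wz":0,"claw":1},
    {"tx":0,"ty":0,"tz":0,"wx":0,"wy":0,"wz":0,"claw":1},
  ],
)

```text
clock: 42.25
tcp_pos: [0.5036, 0.1426, 0.022]
orientation: [0.0, 0.752, -0.66, -0.0]
wrist_force: [0.0, -0.3, -2.3]
finger_gap: 0.06
grip_force: 44.1
```

Request:
carry_out(
  moves=[
    {"tx":0,"ty":0,"tz":-0.2,"wx":0,"wy":0,"wz":0,"claw":1},
    {"tx":0,"ty":0,"tz":0,"wx":0,"wy":0,"wz":0,"claw":1},
    {"tx":0,"ty":0,"tz":0,"wx":0,"wy":0,"wz":0,"claw":1},
  ],
)

```text
clock: 42.62
tcp_pos: [0.5039, 0.1426, 0.0206]
orientation: [-0.0, 0.752, -0.66, 0.0]
wrist_force: [-1.6, -0.3, 5.3]
finger_gap: 0.0604
grip_force: 44.4
```

Contact with the pocket floor. I'll release, rise and back off toward the base for a final check.

Request:
carry_out(
  moves=[
    {"tx":0,"ty":0,"tz":0,"wx":0,"wy":0,"wz":0,"claw":-0.6},
    {"tx":0,"ty":0,"tz":0,"wx":0,"wy":0,"wz":0,"claw":-1},
    {"tx":0,"ty":0,"tz":0,"wx":0,"wy":0,"wz":0,"claw":-1},
    {"tx":0,"ty":0,"tz":0,"wx":0,"wy":0,"wz":0,"claw":-1},
    {"tx":0,"ty":0,"tz":2,"wx":0,"wy":0,"wz":0,"claw":-1},
    {"tx":0,"ty":0,"tz":4,"wx":0,"wy":0,"wz":0,"claw":-1},
    {"tx":0,"ty":0,"tz":6,"wx":0,"wy":0,"wz":0,"claw":-1},
    {"tx":0,"ty":0,"tz":6,"wx":0,"wy":0,"wz":0,"claw":-1},
  ],
)

```text
clock: 43.62
tcp_pos: [0.5032, 0.1425, 0.2015]
orientation: [0.0, 0.752, -0.66, -0.0]
wrist_force: [1.8, -1.3, -0.2]
finger_gap: 0.0852
grip_force: 0.0
```

Request:
carry_out(
  moves=[
    {"tx":-2,"ty":-3,"tz":2,"wx":0,"wy":0,"wz":0,"claw":-1},
    {"tx":-2,"ty":-4,"tz":2,"wx":0,"wy":0,"wz":0,"claw":-1},
    {"tx":-2,"ty":-4,"tz":0,"wx":0,"wy":0,"wz":0,"claw":-1},
    {"tx":-2,"ty":-2,"tz":0,"wx":0,"wy":0,"wz":0,"claw":-1},
    {"tx":0,"ty":0,"tz":0,"wx":0,"wy":0,"wz":0,"claw":-1},
    {"tx":0,"ty":0,"tz":0,"wx":0,"wy":0,"wz":0,"claw":-1},
  ],
)

```text
clock: 44.38
tcp_pos: [0.4241, 0.0128, 0.2401]
orientation: [-0.0, 0.752, -0.66, 0.0]
wrist_force: [0.1, 0.5, -0.2]
finger_gap: 0.0854
grip_force: 0.0
```

```bash
python3 - <<'E'
from h import *
st(); c=read_camera("top"); a=c["image"][95:285,130:390]; s=read_camera("scene")["image"]
cv2.imwrite("pics/fin.png",np.vstack([cv2.resize(a,(410,300)),cv2.resize(s,(410,300))]))
for n,p,z in(("mill",(.5074,-.2618),.149),("tin",(.502,-.171),.101),("shaker",(.4977,-.086),.111),("bottle",(.491,.2225),.145),("round",(.5037,.1424),.104),("garlic",(.579,-.001),.05),("cruet",(.774,.07),.11)):
    print(n); blob(c,z-.012,z+.014,z,p,.05)
E
```

```text
clock 44.375
tcp_pos [0.4241 0.0128 0.2401]
orientation [-3.000e-04  7.516e-01 -6.596e-01  2.000e-04]
joint_pos [-1.5970e-01  9.9000e-03 -2.2330e-01  1.3369e+00  3.0000e-04 -1.8608e+00]
wrist_force [ 0.1458  0.4677 -0.1605]
finger_gap 0.0854
grip_force 0.0
mill
188 mean [ 0.5083 -0.2593] rect [ 508.2 -262.6] [50.5 44.6] 89.1
tin
642 mean [ 0.5025 -0.1699] rect [ 502.1 -170.5] [80.4 56.5] 89.3
shaker
280 mean [ 0.4973 -0.0886] rect [496.5 -98.7] [71.4 43.2] 89.4
bottle
99 mean [0.4905 0.2217] rect [490.9 221.9] [22.4 30.4] 0.1
round
453 mean [0.5029 0.1431] rect [503.3 143.5] [59.6 59.1] 89.9
garlic
164 mean [ 0.5786 -0.0024] rect [567.9  -6.4] [63.4 40.9] 27.5
cruet
56 mean [0.7708 0.0673] rect [774.9  62.1] [62.7 30.5] 69.3
```

View pics/fin.png

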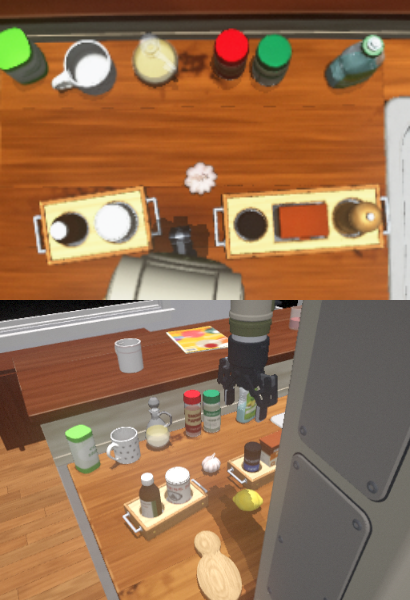

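The final views show all five items upright in their pockets: bottle (65,230) and round tin (116,222) in the short caddy, and shaker (250,225), rectangular tin (303,222) and mill (357,217) in the long one. The garlic and cruet are where they were. Handing in.

```bash
python3 -c "
from workcell import env
print(env.hand_in())"
```

```text
the job is handed in; nothing more can be done
None
```

Both caddies are filled as asked: all five items stand upright in their own pockets, the garlic and the cruet were left where they stood, and the job was handed in at about 44 s; no verdict was shown.

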